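# Set the tracing light table's push-and-turn selector with a flat screwdriver

## Task

Take the flat screwdriver from its wooden block and use it to switch the light table on: find the slot of the brass selector with the blade (it need not be in line with the red pointer), push the selector in against its spring, turn it a quarter turn clockwise so that the pointer goes from the white mark to the green mark, and let it spring fully back up into its notch there. Work the selector with the screwdriver only, without leaning on it or twisting it hard, then put the screwdriver back upright in its block. Leave the rubbing pad, water cup, pigment jar and brush where they are.

Things in the scene. Friction and masses are not known exactly. Their poses are not given: they have to be found in the camera images.
- selector: Round brass slotted selector, 45 mm across. Origin: centre of its face, 60 mm above the bench when up; x towards its red pointer, z up. The slot, centred on the origin, is 22 mm long, 6 wide, 8 deep, flat-floored. It is clamped at an unmeasured angle, up to 0.5 rad either way from the pointer's line: look or feel for it. A fixed collar (inner diameter 42 mm, outer 54) stands 4 mm above the face.
- press (a joint): How far the selector is pushed down, m: 0 up, 0.009 at the bottom stop. The spring resists with 5.6 N at the top (less moves nothing) plus 0.8 N per mm (12.8 N at the bottom). A hidden bayonet lug blocks turning until the head is at least 6 mm down; between the two notches the lug runs under a ledge and the head cannot rise.
- turn (a joint): Turn of the selector, rad, growing clockwise seen from above: 0 pointer at the white mark (standby; starts within 0.06 of it), 1.57 at the green mark (on). Stops at -0.09 and 1.66. Only within about 0.09 of 0 or of 1.57 can the head spring up into a notch. Turning takes about 0.05 N m when pushed down. Do not force it past a stop.
- driver_handle (a point): Flat screwdriver, 177 mm long, about 0.16 kg, standing blade down. This point: centre of its wooden handle, 135 mm above the tip; z up the handle, x along the blade's width. Handle 32 (x) x 26 (y) x 84 mm, 93 to 177 mm above the tip; grip the flats 26 mm apart. Below: flange 36 mm across (85 to 93 mm above the tip), 10 mm round shaft, blade 16 mm wide (x), 3.2 mm thick (y), 16 mm long.
- driver_tip (a point): Middle of the bottom edge of the screwdriver's blade, on the screwdriver's axis; same axes as driver_handle.
- stand_mouth (a point): Fixed light wooden block 85 x 85 x 100 mm that holds the screwdriver. This point: centre of its 25 mm through hole at the top face, 100 mm above the bench; z up. The screwdriver hangs in the hole, flange on the top face (tip 15 mm above the bench, handle centre 50 mm above this point), turned to any angle.
- light_table: Fixed grey tracing light table with a white panel. Origin on the bench under the selector's axis; x points from the selector to the panel (and to the white mark), the green mark lies towards -y. Selector housing 90 x 90 mm about the origin, 56 mm high. The panel part, 41 mm high, spans 47 to 307 mm along x and +-120 mm along y.
- rubbing_pad: Round cork rubbing pad with a knob, 116 mm across, 42 mm high, on the white panel; origin under its centre. Bystander.
- water_cup: Blue ceramic cup 72 mm across, 65 mm high; origin under its centre. Bystander.
- pigment_jar: Jar with black cap, 48 mm across, 65 mm high; origin under its centre. Bystander.
- brush: Brush lying on the bench, 170 mm long; origin under its middle. Bystander.
There are look-alikes about, which are no part of the job. There is more than one size of the part that bears driver_handle; the job needs the smaller. There is more than one size of the part that bears stand_mouth; the job needs the larger.

How it is judged:
By the outcome, as a careful person would: the job done as asked, in the order asked, and still so for the second after the job is handed in, with the robot touching nothing.
It also fails if it takes over 72 s, if anything falls off the work surface, if the arm or the gripper's body presses on something with over 40 N, if the wrist force passes 120 N, or if a joint passes its speed limit or range.

## Robot

A 6-joint arm with a two-finger parallel gripper is mounted at the origin on the work surface. World frame = base frame: x ahead of the robot, y to its left, z up, the work surface at z = 0. Lengths are in m, angles in rad, forces in N, time in s.
With the tool pointing down it reaches from about 0.35 to 0.775 m from the base axis. Payload 5.5 kg.
Tool frame: the origin (TCP) lies at the very end of the fingers, on their centre line; the grasp point (between the pads) lies 19 mm behind it; z points along the fingers, y is the direction in which the jaws open and shut (so a half turn about z gives the same grasp; the last joint's range is limited). The gripper opens to 85 mm and grips with 20 to 120 N. Pads are 22 mm wide; open, the fingers measure 114 mm over their backs; the gripper's body (76 mm by 85 mm) begins 54 mm behind the grasp point. The pads swing forward as they close: fully open they stand 13 mm farther back than shut.
Start: joints at [1.209, 0.313, 0.046, 1.304, 0, 1.431], TCP at [0.127, 0.561, 0.231] pointing down, gripper open.
Joint ranges: [-2.76, 2.76], [-0.86, 1.69], [-1.03, 1.26], [-2.2, 2.34], [-1.47, 1.5], [-3.14, 3.14]. Speed limits (rad/s): [2.57, 2.57, 3.14, 3.14, 3.14, 3.14].

## Interface

Orientations are given as a rotation vector (axis times angle).
In Python, from workcell import bot gives the robot as it stands. The module is installed in compiled form; this text tells all that it offers.
- The arm moves only by the tool move_arm, never from a script. Its argument "increments" is one flat list of numbers, 5 for each row, row after row: the shift along the tool's x, y, z in cm, then the turn about the tool's z in rad, then the opening, from -1 (shut) to 1 (fully open). A call has exactly 5 rows; each row shifts and turns the pose as measured when the row begins, along the tool's axes as they then stand; what a row does not reach is not made up. A row lasts 1/10 s, in which the tool goes at most 50 mm and 8.59 degrees, less where a joint would pass 70% of its speed; a pose out of reach is approached as far as the arm can. A call with a gripper value outside its range is refused whole. The fingers move at their own pace and stop on an object; "newtons" is the grip in N (left out, the last holds). Time passes only in rows, so rows that do not move let the fingers close, or fill a call up. It gives the time, the measured TCP pose, the force and the opening at its end, in the units of the state.
- bot.sense(): the state, without advancing time (a new reading comes with each control period).
- bot.read_camera(name): name is "side" or "top"; returns the picture (400x640x3 uint8, red, green, blue); there is no depth.
- bot.camera_model(name): a dict with "mtx" (3x3 intrinsics, pixels), "R" (3x3) and "t" (3): a world point X has camera coordinates R X + t. Camera axes: x right, y down, z forward; pixel columns grow to the right and rows downward; lengths in m; the calibration is good to about 2 mm. A picture is of the moment at which its call begins. camera_model takes no time and is no camera call.
- bot.hand_in(): hands the job in, once; it reports no verdict.
The state is a dict: "time": time; "joint_pos": joint angles; "joint_vel": joint speeds; "tau": joint torques, N m; "eef_pos": TCP position; "orientation": TCP orientation; "contact_force": force on the tool from outside, world axes, zero at the start; "wrist_torque": the same for the moment, N m; "opening": opening from 0.0 (shut) to 1.0 (fully open).
Only numpy, scipy, OpenCV 4.12 (cv2) and the standard library are available. Lean on these libraries where they do the work, as an engineer would, in place of code of your own. Each camera call takes 0.05 s, during which the arm holds its last target.

## Working session

There is one attempt and no reset: what is moved stays moved. The work goes in short steps, Python scripts to look and compute and a tool call to move; the robot and the scene stay as the last step left them, time stands still between calls to the robot, and variables do not carry over. Pictures are saved under pics/ and viewed, and the job is handed in when it is done.

Besides the shell and the picture viewer there is one more tool, called after ">>>" in YAML: its name, and indented under it one key for each argument. move_arm: Moves the arm, as the interface text tells. Its arguments: {"type":"object","properties":{"increments":{"type":"array"},"newtons":{"type":"number"}},"required":["increments"]}

```bash
mkdir -p pics; python3 - <<'E'
from workcell import bot
import cv2,numpy as np
for n in("side","top"):
    im=bot.read_camera(n); cv2.imwrite(f"pics/{n}0.png",im[:,:,::-1])
    m=bot.camera_model(n); print(n,np.round(m["mtx"],1).tolist(),np.round(m["R"],4).tolist(),np.round(m["t"],4).tolist())
s=bot.sense(); print({k:np.round(v,3).tolist() for k,v in s.items()})
E
```

```text
side [[431.1, 0.0, 321.4], [0.0, 431.1, 198.6], [0.0, 0.0, 1.0]] [[0.7314, -0.6818, 0.0109], [-0.5062, -0.5537, -0.6612], [0.4568, 0.4781, -0.7501]] [-0.3841, 0.3483, 1.0602]
top [[461.9, 0.0, 317.5], [0.0, 461.9, 198.5], [0.0, 0.0, 1.0]] [[-0.0141, -0.9999, -0.0092], [-0.9966, 0.0148, -0.0808], [0.081, 0.008, -0.9967]] [0.0278, 0.5525, 1.4846]
{'time': 0.1, 'joint_pos': [1.209, 0.314, 0.045, 1.304, -0.0, 1.431], 'joint_vel': [0.001, -0.002, 0.002, 0.001, 0.001, -0.001], 'tau': [0.004, -48.172, 29.924, 0.013, 0.0, 0.0], 'eef_pos': [0.126, 0.56, 0.231], 'orientation': [-0.348, -3.122, 0.002], 'contact_force': [1.136, -0.053, 0.606], 'wrist_torque': [-0.035, 0.039, 0.0], 'opening': 0.998}
```

View pics/top0.png

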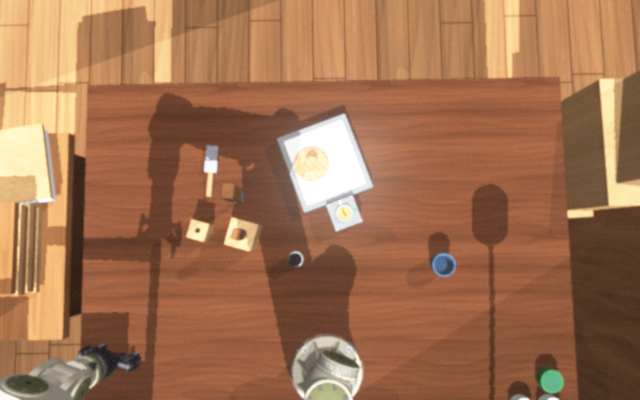

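View pics/side0.png

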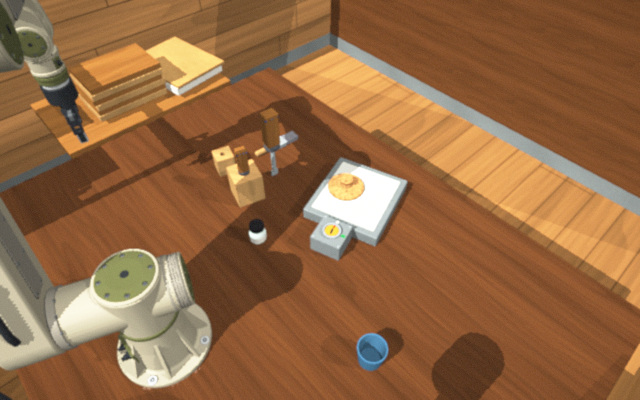

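```bash
python3 - <<'E'
import cv2
a=cv2.imread("pics/top0.png");b=cv2.imread("pics/side0.png")
def c(im,x,y,w,h,k,n): cv2.imwrite(n,cv2.resize(im[y:y+h,x:x+w],None,fx=k,fy=k,interpolation=cv2.INTER_CUBIC))
c(a,180,140,100,120,5,"pics/c1.png")
c(a,310,180,70,60,10,"pics/c2.png")
c(b,200,100,110,115,5,"pics/c3.png")
c(b,300,205,70,60,10,"pics/c4.png")
E
```

```text
(no output)
```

View pics/c1.png

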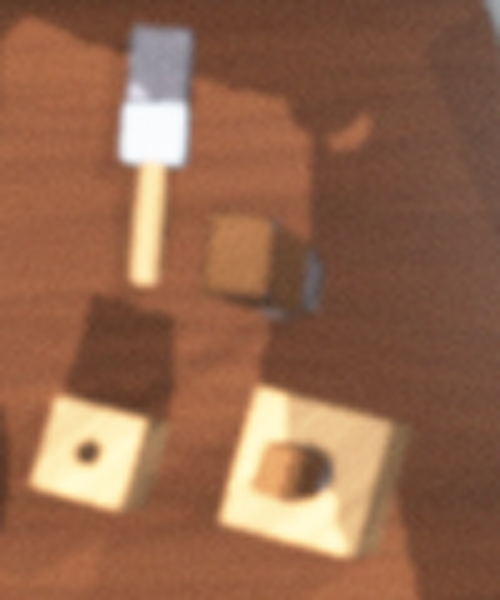

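View pics/c2.png

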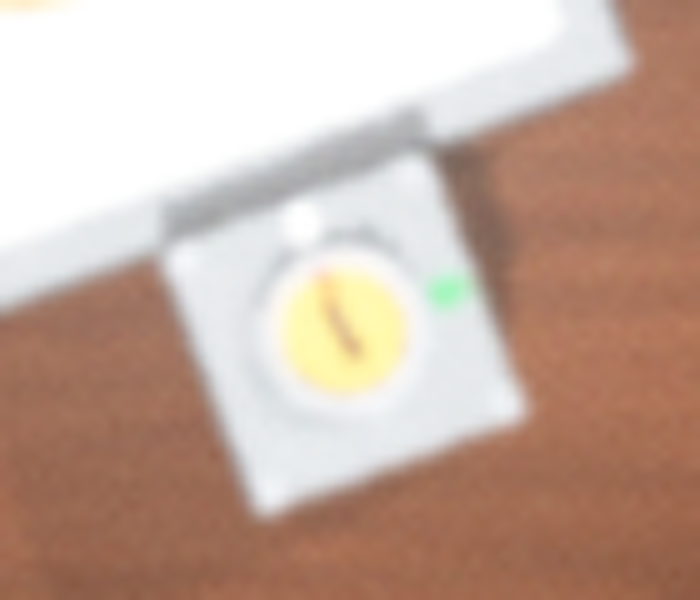

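View pics/c3.png

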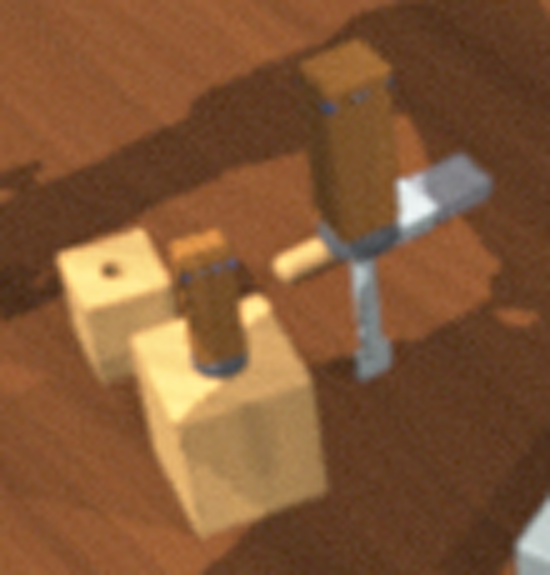

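View pics/c4.png

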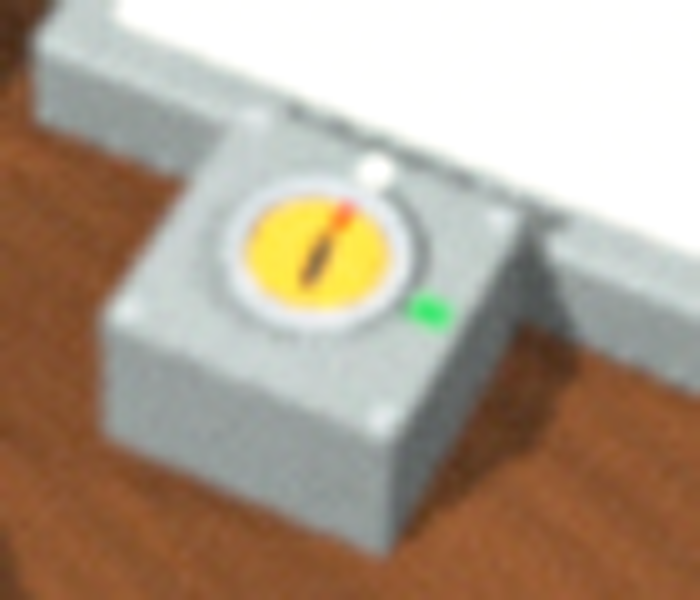

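```bash
cat > h.py <<'E'
from workcell import bot
import cv2,numpy as np
M={n:bot.camera_model(n) for n in("side","top")}
def proj(n,P):
    m=M[n];P=np.atleast_2d(P);c=P@m["R"].T+m["t"];q=c@m["mtx"].T;return q[:,:2]/q[:,2:]
def ray(n,uv,z):
    m=M[n];d=m["R"].T@np.linalg.solve(m["mtx"],[uv[0],uv[1],1]);C=-m["R"].T@m["t"];return C+d*(z-C[2])/d[2]
def crop(im,x,y,w,h,k,n,draw=[]):
    o=cv2.resize(im[y:y+h,x:x+w],None,fx=k,fy=k,interpolation=cv2.INTER_CUBIC)
    for pts,col in draw:
        p=np.round(((pts-[x,y]+.5)*k-.5)).astype(int); cv2.polylines(o,[p.reshape(-1,1,2)],True,col,1)
    cv2.imwrite(n,o)
def un(u,v,x,y,k): return (x+(u+.5)/k-.5, y+(v+.5)/k-.5)
E
python3 - <<'E'
from h import *
np.set_printoptions(precision=4,suppress=True)
for n in M: print(n,-M[n]["R"].T@M[n]["t"])
t=lambda u,v,z:print('top',ray("top",un(u,v,180,140,5),z)[:2])
s=lambda u,v,z:print('side',ray("side",un(u,v,200,100,5),z)[:2])
print("block corners");[t(*p,.1) for p in((262,387),(385,420),(346,556),(220,522))];[s(*p,.1) for p in((132,345),(255,298),(310,380),(180,418))]
print("hole");t(297,470,.1);print("flange");s(221,362,.104)
print("handle top");t(280,468,.192);s(203,245,.192)
T=lambda u,v,z:print('top',ray("top",un(u,v,310,180,10),z)[:2])
S=lambda u,v,z:print('side',ray("side",un(u,v,300,205,10),z)[:2])
print("housing");[T(*p,.056) for p in((165,250),(425,152),(525,410),(262,517))]
[S(*p,.056) for p in((250,108),(520,212),(390,440),(105,312))]
print("face");T(345,332,.06);S(318,250,.06)
print("pointer");T(325,280,.06);S(343,212,.06)
print("slot ends");T(330,308,.06);T(357,355,.06);S(325,240,.06);S(308,283,.06)
print("white");T(303,222,.056);S(375,170,.056);print("green");T(448,292,.056);S(430,312,.056)
E
```

```text
side [-0.027  -0.576   1.0298]
top [0.4309 0.0078 1.5246]
block corners
top [0.4931 0.2841]
top [0.4717 0.2081]
top [0.3886 0.2324]
top [0.4104 0.3099]
side [0.4077 0.3025]
side [0.4881 0.2855]
side [0.4695 0.2057]
side [0.3934 0.2325]
hole
top [0.4417 0.2625]
flange
side [0.4371 0.2505]
handle top
top [0.4423 0.2559]
side [0.4417 0.2559]
housing
top [ 0.5304 -0.0075]
top [ 0.5605 -0.0909]
top [ 0.4778 -0.1209]
top [ 0.4451 -0.0369]
side [ 0.5286 -0.009 ]
side [ 0.5593 -0.089 ]
side [ 0.4767 -0.1201]
side [ 0.4483 -0.0352]
face
top [ 0.5032 -0.0641]
side [ 0.5051 -0.0619]
pointer
top [ 0.5198 -0.0581]
side [ 0.5197 -0.057 ]
slot ends
top [ 0.5109 -0.0595]
top [ 0.4959 -0.0678]
side [ 0.509  -0.0607]
side [ 0.495  -0.0684]
white
top [ 0.5387 -0.0516]
side [ 0.5394 -0.0501]
green
top [ 0.5157 -0.0973]
side [ 0.5154 -0.0967]
```

```bash
python3 - <<'E'
from h import *
a=cv2.imread("pics/top0.png");b=cv2.imread("pics/side0.png")
crop(a,222,215,42,38,16,"pics/d1.png")
crop(b,226,140,40,40,15,"pics/d2.png")
E
```

```text
(no output)
```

View pics/d1.png

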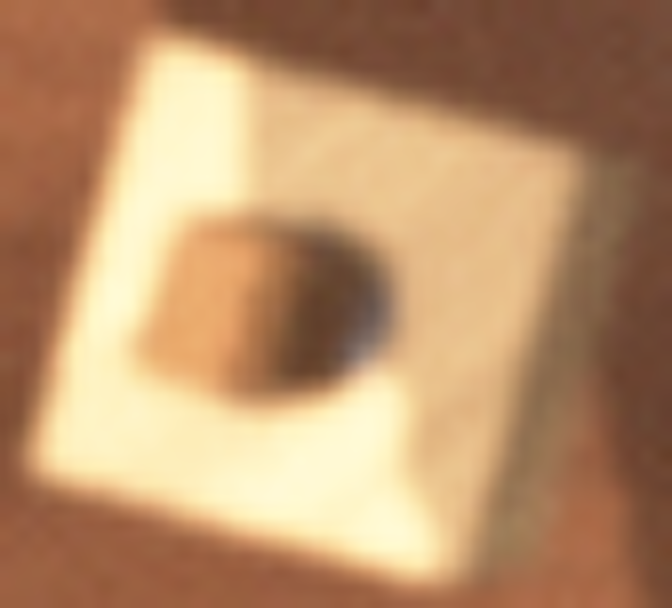

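View pics/d2.png

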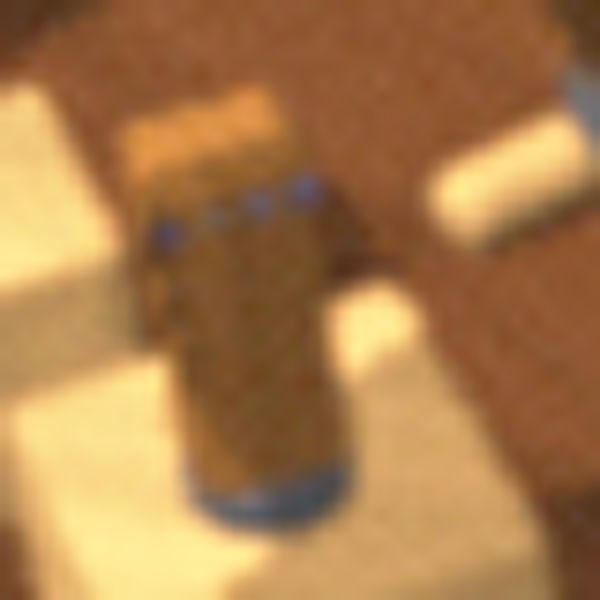

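```bash
python3 - <<'E'
from h import *
from itertools import product
a=cv2.imread("pics/top0.png");b=cv2.imread("pics/side0.png")
def box(c,yaw,lx,ly,z):
    R=np.array([[np.cos(yaw),-np.sin(yaw)],[np.sin(yaw),np.cos(yaw)]])
    return np.c_[(np.array([[1,1],[1,-1],[-1,-1],[-1,1]])*[lx/2,ly/2])@R.T+c,np.full(4,z)]
def circ(c,d,z):
    t=np.linspace(0,6.28,40);return np.c_[c[0]+d/2*np.cos(t),c[1]+d/2*np.sin(t),0*t+z]
c=(.441,.2565)
R=[]
for i,y in enumerate((-.28,-.28+1.5708)):
    for n,im,w in(("top",a,(222,215,42,38,9)),("side",b,(226,140,40,40,9))):
        d=[(proj(n,box(c,y,.032,.026,.192)),(0,255,0)),(proj(n,box(c,y,.032,.026,.108)),(255,255,0)),(proj(n,circ(c,.036,.1)),(255,0,255)),(proj(n,box(c,-.28,.085,.085,.1)),(0,0,255))]
        crop(im,*w,f"pics/_t.png",d); R.append(cv2.resize(cv2.imread("pics/_t.png"),(378,300) if 0 else (380,300)))
cv2.imwrite("pics/e1.png",np.vstack([np.hstack(R[:2]),np.hstack(R[2:])]))
E
```

```text
(no output)
```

View pics/e1.png

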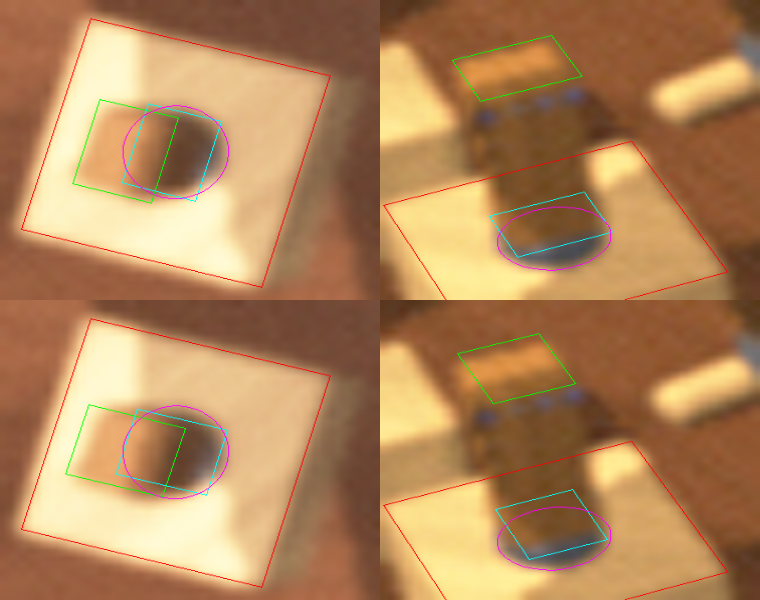

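```bash
python3 - <<'E'
from h import *
a=cv2.imread("pics/top0.png");b=cv2.imread("pics/side0.png")
def box(c,yaw,lx,ly,z):
    R=np.array([[np.cos(yaw),-np.sin(yaw)],[np.sin(yaw),np.cos(yaw)]])
    return np.c_[(np.array([[1,1],[1,-1],[-1,-1],[-1,1]])*[lx/2,ly/2])@R.T+c,np.full(4,z)]
R=[]
for c,y in(((.4395,.255),-.28),((.4395,.255),-.28+1.5708)):
    for n,im,w,s in(("top",a,(228,223,22,20,18),.0),("side",b,(230,142,24,38,11),0)):
        top=box(c,y,.032,.026,.192);bot_=box(c,y,.032,.026,.108)
        h=lambda P:cv2.convexHull(np.float32(P))[:,0].astype(float)
        d=[(h(proj(n,np.r_[top,bot_])),(0,255,0)),(proj(n,top),(255,255,0))]
        crop(im,*w,"pics/_t.png",d); o=cv2.imread("pics/_t.png"); q=np.zeros((300,400,3),np.uint8)
        o=o[:300,:400];q[:o.shape[0],:o.shape[1]]=o;R.append(q)
cv2.imwrite("pics/e2.png",np.vstack([np.hstack(R[:2]),np.hstack(R[2:])]))
E
```

```text
(no output)
```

View pics/e2.png

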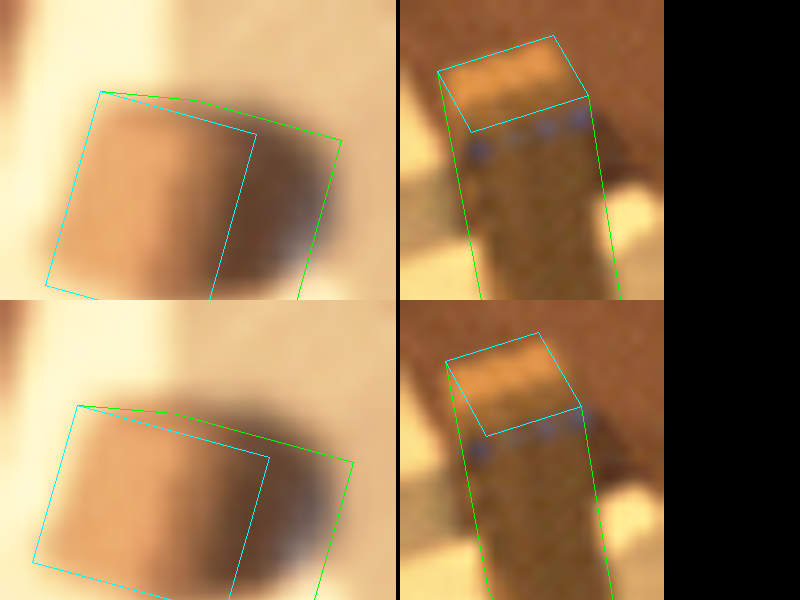

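```bash
cat >> h.py <<'E'
from scipy.spatial.transform import Rotation as Ro
def st(tgt=None,yaw=None):
    s=bot.sense();R=Ro.from_rotvec(s["orientation"]).as_matrix();y=np.arctan2(R[1,0],R[0,0])
    print("t",round(float(s["time"]),2),"p",np.round(s["eef_pos"],4),"yaw",round(y,3),"tilt",np.round(R[:,2],3),"F",np.round(s["contact_force"],1),"M",np.round(s["wrist_torque"],2),"op",round(float(s["opening"]),3),"q",np.round(s["joint_pos"],2))
    if tgt is not None:
        print("tool cm",np.round(R.T@(np.array(tgt)-s["eef_pos"])*100,2))
    if yaw is not None: print("turn",round(float((y-yaw+np.pi)%(2*np.pi)-np.pi),3))
E
python3 -c "
from h import *
st((.4395,.2555,.231),2.86)
print(ray('top',un(238,245,180,140,5),.24),ray('side',un(347,65,200,100,5),.24))"
```

```text
t 0.1 p [0.1264 0.5605 0.2305] yaw 2.92 tilt [-0.001 -0.002 -1.   ] F [ 1.1 -0.1  0.6] M [-0.03  0.04  0.  ] op 0.998 q [ 1.21  0.31  0.05  1.3  -0.    1.43]
tool cm [-3.726e+01 -2.286e+01 -2.000e-02]
turn 0.06
[0.5667558  0.27051669 0.24      ] [0.57093896 0.27997601 0.24      ]
```

>>> move_arm:
  increments: [-4.1,-2.5,0,0.012,1,-4.1,-2.5,0,0.012,1,-4.1,-2.5,0,0.012,1,-4.1,-2.5,0,0.012,1,-4.1,-2.5,0,0.012,1]
  newtons: 50

```text
time: 0.6
eef_pos: [0.2953, 0.3881, 0.2272]
orientation: [-0.424, -3.11, 0.006]
contact_force: [0.8, 0.4, 0.1]
opening: 1.0
```

```bash
python3 -c "
from h import *
st((.4395,.2555,.231),2.86)"
```

```text
t 0.6 p [0.2953 0.3881 0.2272] yaw 2.871 tilt [-0.003 -0.003 -1.   ] F [0.8 0.4 0.1] M [0.   0.01 0.01] op 1.0 q [ 0.76  0.15 -0.18  1.25 -0.    1.03]
tool cm [-17.44  -8.92  -0.38]
turn 0.011
```

>>> move_arm:
  increments: [-4.3,-2.2,-0.3,0,1,-4.3,-2.2,-0.2,0,1,-4,-2.1,0,0,1,-2.5,-1.3,0,0,1,0,0,0,0,1]

```text
time: 1.1
eef_pos: [0.4265, 0.2623, 0.2307]
orientation: [-0.435, -3.108, 0.009]
contact_force: [-0.9, 0.8, 0.6]
opening: 0.998
```

```bash
python3 -c "
from h import *
st((.4395,.2555,.231),2.86)
a=bot.read_camera('top')[:,:,::-1];b=bot.read_camera('side')[:,:,::-1]
crop(a,190,170,100,100,5,'pics/f1.png');crop(b,190,90,110,120,5,'pics/f2.png')"
```

```text
t 1.1 p [0.4265 0.2623 0.2307] yaw 2.864 tilt [-0.004 -0.005 -1.   ] F [-0.9  0.8  0.6] M [ 0.03  0.03 -0.03] op 0.998 q [ 0.39  0.17 -0.14  1.27 -0.    0.67]
tool cm [-1.44 -0.3  -0.03]
turn 0.004
```

View pics/f2.png

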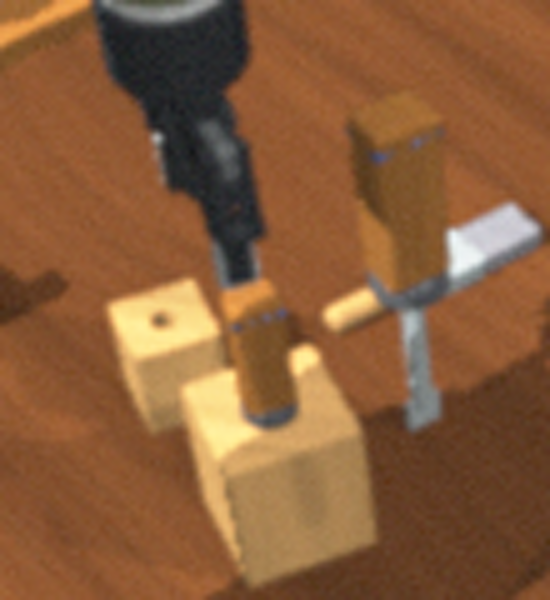

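>>> move_arm:
  increments: [-1.4,-0.3,0,0,1,0,0,0,0,1,0,0,1,0,1,0,0,0,0,1,0,0,0,0,1]

```text
time: 1.7
eef_pos: [0.4346, 0.2599, 0.2192]
orientation: [-0.42, -3.106, 0.009]
contact_force: [0.0, -0.2, 0.4]
opening: 0.999
```

```bash
python3 -c "
from h import *
st((.4395,.2555,.131),2.86)
a=bot.read_camera('top')[:,:,::-1];b=bot.read_camera('side')[:,:,::-1]
crop(a,190,170,100,100,5,'pics/g1.png');crop(b,190,90,110,120,5,'pics/g2.png')"
```

```text
t 1.7 p [0.4346 0.2599 0.2192] yaw 2.873 tilt [-0.008 -0.005 -1.   ] F [ 0.  -0.2  0.4] M [-0.   -0.04 -0.01] op 0.999 q [ 0.38  0.19 -0.14  1.24 -0.    0.65]
tool cm [-0.64 -0.23  8.82]
turn 0.013
```

View pics/g2.png

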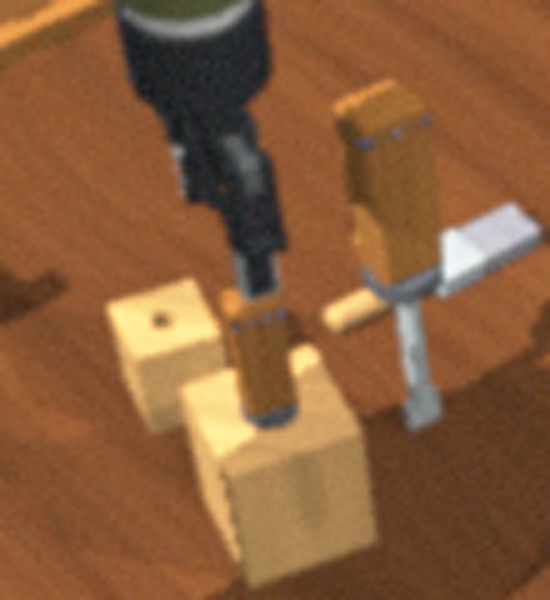

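View pics/g1.png

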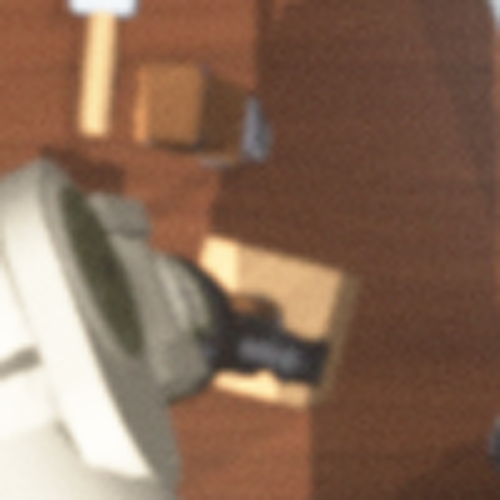

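```bash
python3 -c "
from h import *
b=bot.read_camera('side')[:,:,::-1]
crop(b,190,40,130,140,4,'pics/g3.png');st()"
```

```text
t 1.85 p [0.4348 0.2597 0.2195] yaw 2.873 tilt [-0.007 -0.005 -1.   ] F [-0.   0.1 -0.4] M [ 0.02 -0.01  0.04] op 1.0 q [ 0.38  0.19 -0.14  1.24 -0.    0.65]
```

View pics/g3.png

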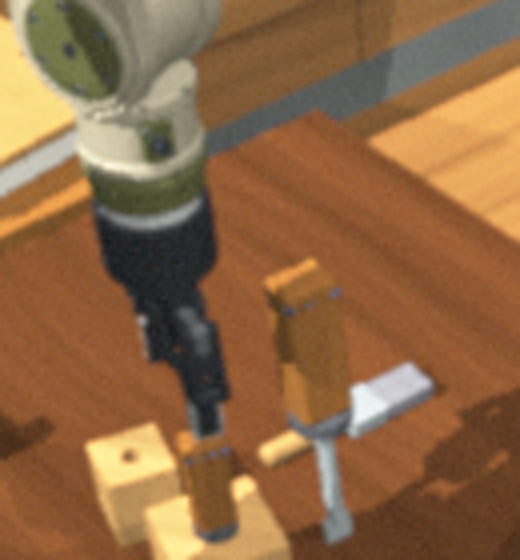

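>>> move_arm:
  increments: [-1.0,-0.4,0,0.02,1,0,0,0,0,1,0,0,3,0,1,0,0,0,0,1,0,0,0,0,1]

```text
time: 2.35
eef_pos: [0.4455, 0.2525, 0.1909]
orientation: [-0.456, -3.105, 0.007]
contact_force: [0.1, 0.4, 1.3]
opening: 1.0
```

```bash
python3 -c "
from h import *
st((.4395,.2555,.131),2.86)
b=bot.read_camera('side')[:,:,::-1]
crop(b,190,40,130,140,4,'pics/g4.png')"
```

```text
t 2.35 p [0.4455 0.2525 0.1909] yaw 2.85 tilt [-0.004 -0.004 -1.   ] F [0.1 0.4 1.3] M [-0.03  0.01  0.04] op 1.0 q [ 0.36  0.21 -0.19  1.18 -0.    0.65]
tool cm [0.64 0.14 5.99]
turn -0.01
```

View pics/g4.png

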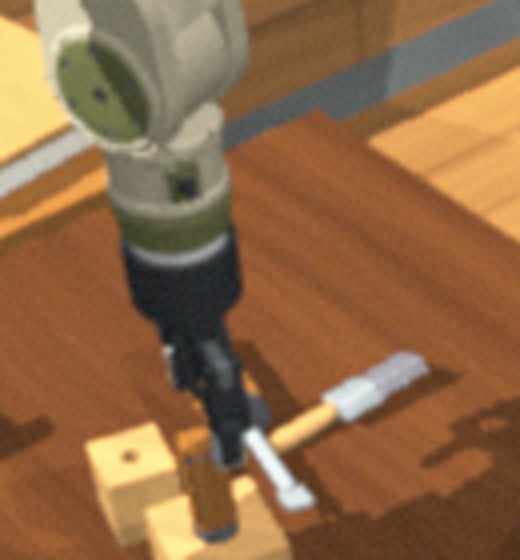

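```bash
python3 -c "
from h import *
b=bot.read_camera('side')[:,:,::-1]
crop(b,190,90,130,110,6,'pics/g5.png')
b=bot.read_camera('top')[:,:,::-1]
crop(b,160,120,120,120,5,'pics/g6.png');st()"
```

```text
t 2.5 p [0.4455 0.2527 0.191 ] yaw 2.85 tilt [-0.004 -0.004 -1.   ] F [ 0.3 -0.2  0.4] M [-0.02  0.01 -0.07] op 1.0 q [ 0.36  0.21 -0.19  1.18 -0.    0.65]
```

View pics/g5.png

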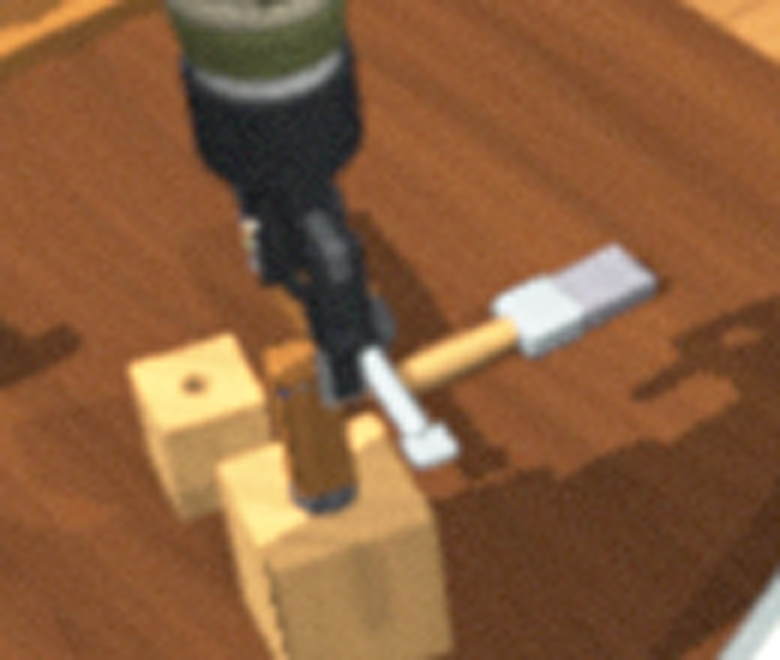

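View pics/g6.png

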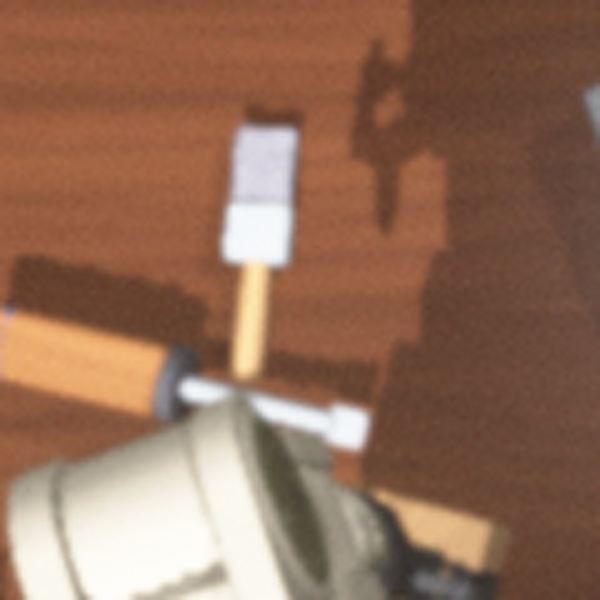

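>>> move_arm:
  increments: [0.5,0.1,2,-0.01,1,0,0,2,0,1,0,0,1.2,0,1,0,0,0,0,1,0,0,0,0,1]

```text
time: 3.0
eef_pos: [0.4439, 0.2564, 0.1426]
orientation: [0.439, 3.107, 0.0]
contact_force: [0.5, 0.1, -0.0]
opening: 1.001
```

```bash
python3 -c "
from h import *
st((.4395,.2555,.131),2.86)
b=bot.read_camera('side')[:,:,::-1]
crop(b,200,100,90,90,6,'pics/h1.png')"
```

```text
t 3.0 p [0.4439 0.2564 0.1426] yaw 2.861 tilt [ 0.004 -0.    -1.   ] F [ 0.5  0.1 -0. ] M [ 0.01 -0.03 -0.02] op 1.001 q [ 0.37  0.24 -0.28  1.05 -0.    0.65]
tool cm [ 0.41 -0.21  1.16]
turn 0.001
```

View pics/h1.png

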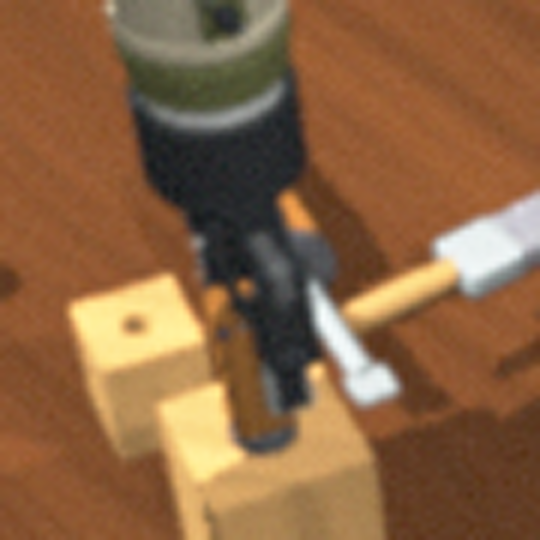

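```bash
python3 -c "
from h import *
s=bot.sense();R=Ro.from_rotvec(s['orientation']).as_matrix();p=s['eef_pos']
for o in(.0425,.057,-.0425,-.057,0):
  for dx in(-.011,.011): print(o,dx,np.round((proj('side',p+R@[dx,o,-.013])-[200,100]+.5)*6))
"
```

```text
0.0425 -0.011 [[249. 288.]]
0.0425 0.011 [[207. 302.]]
0.057 -0.011 [[239. 271.]]
0.057 0.011 [[197. 284.]]
-0.0425 -0.011 [[309. 395.]]
-0.0425 0.011 [[266. 409.]]
-0.057 -0.011 [[320. 414.]]
-0.057 0.011 [[276. 428.]]
0 -0.011 [[278. 341.]]
0 0.011 [[236. 354.]]
```

>>> move_arm:
  increments: [0.6,-0.1,0.5,0,1,0,0,0.5,0,1,0,0,0,0,1,0,0,0,0,0.2,0,0,0,0,0.2]

```text
time: 3.55
eef_pos: [0.4387, 0.2577, 0.1341]
orientation: [0.439, 3.104, 0.003]
contact_force: [-0.1, 0.4, -0.4]
opening: 0.691
```

```bash
python3 -c "
from h import *
st((.4395,.2555,.131),2.86)
b=bot.read_camera('side')[:,:,::-1]
crop(b,200,100,90,90,6,'pics/h2.png')"
```

```text
t 3.55 p [0.4387 0.2577 0.1341] yaw 2.861 tilt [ 0.007  0.001 -1.   ] F [-0.1  0.4 -0.4] M [-0.01 -0.   -0.02] op 0.691 q [ 0.37  0.23 -0.31  1.02 -0.    0.66]
tool cm [-0.14 -0.19  0.31]
turn 0.001
```

View pics/h2.png

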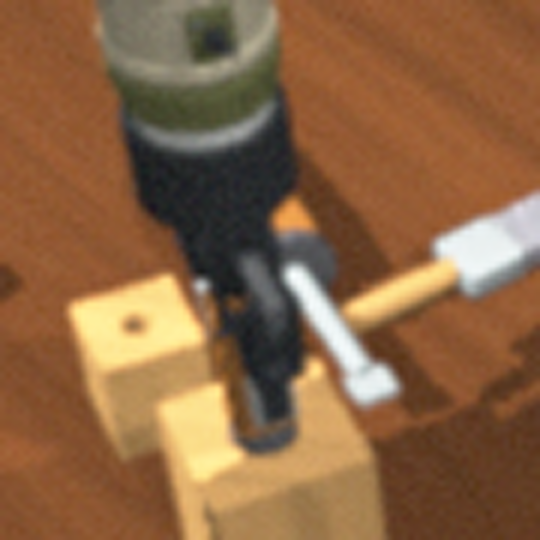

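>>> move_arm:
  increments: [0,0,0.2,0,-1,0,0,0,0,-1,0,0,0,0,-1,0,0,0,0,-1,0,0,0,0,-1]
  newtons: 70

```text
time: 4.1
eef_pos: [0.439, 0.2578, 0.1321]
orientation: [0.439, 3.103, 0.004]
contact_force: [1.1, 0.1, 0.2]
opening: 0.3
```

>>> move_arm:
  increments: [0,0,0,0,-1,0,0,0,0,-1,0,0,-1,0,-1,0,0,0,0,-1,0,0,0,0,-1]

```text
time: 4.6
eef_pos: [0.4385, 0.2575, 0.1425]
orientation: [0.439, 3.104, 0.002]
contact_force: [-0.0, -1.1, -2.5]
opening: 0.295
```

```bash
python3 -c "
from h import *
st((.4395,.2555,.131),2.86)"
```

```text
t 4.6 p [0.4385 0.2575 0.1425] yaw 2.86 tilt [ 0.007  0.001 -1.   ] F [-0.  -1.1 -2.5] M [-0.02 -0.02 -0.01] op 0.295 q [ 0.37  0.23 -0.29  1.04 -0.    0.66]
tool cm [-0.15 -0.17  1.16]
turn 0.0
```

>>> move_arm:
  increments: [0,0,-3,0,-1,0,0,-3,0,-1,0,0,-3,0,-1,0,0,-1.5,0,-1,0,0,0,0,-1]

```text
time: 5.1
eef_pos: [0.4367, 0.257, 0.2497]
orientation: [0.44, 3.107, -0.001]
contact_force: [0.1, 0.5, -1.5]
opening: 0.298
```

```bash
python3 -c "
from h import *
st((.5035,-.0635,.245),3.64)
a=bot.read_camera('top')[:,:,::-1];b=bot.read_camera('side')[:,:,::-1]
crop(a,200,170,100,100,5,'pics/i1.png');crop(b,190,60,130,150,4,'pics/i2.png')"
```

```text
t 5.1 p [0.4367 0.257  0.2497] yaw 2.86 tilt [ 0.003 -0.001 -1.   ] F [ 0.1  0.5 -1.5] M [ 0.07 -0.01  0.01] op 0.298 q [ 0.37  0.17 -0.09  1.3  -0.    0.66]
tool cm [-15.31 -28.93   0.52]
turn -0.78
```

View pics/i2.png

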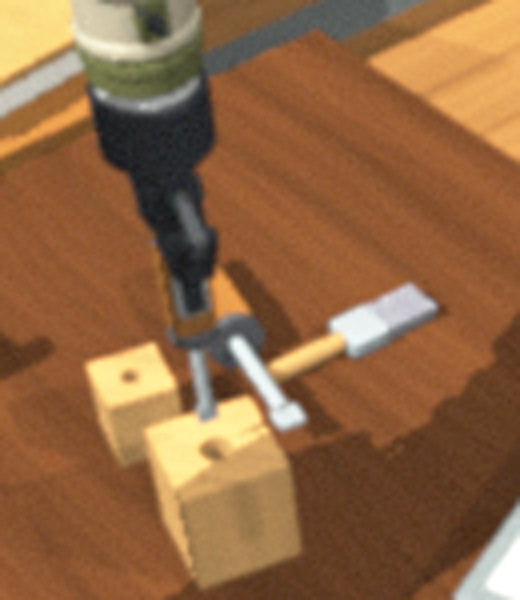

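View pics/i1.png

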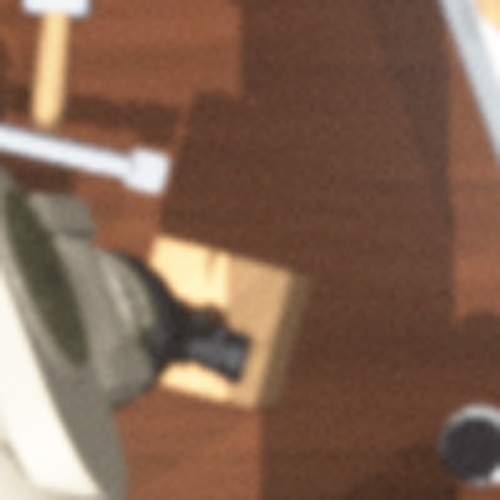

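>>> move_arm:
  increments: [-2.2,-4.2,0,0,-1,-2.2,-4.2,0,0,-1,-2.2,-4.2,0,0,-1,-2.2,-4.2,0,0,-1,-2.2,-4.2,0,0,-1]

```text
time: 5.7
eef_pos: [0.4809, 0.0235, 0.2393]
orientation: [-0.415, -3.104, 0.003]
contact_force: [1.3, 0.0, -0.3]
opening: 0.299
```

```bash
python3 -c "
from h import *
st((.5035,-.0635,.245),3.64);print(ray('side',un(213,448,190,60,4),.1))"
```

```text
t 5.7 p [0.4809 0.0235 0.2393] yaw 2.876 tilt [-0.011 -0.001 -1.   ] F [ 1.3  0.  -0.3] M [-0.01 -0.07  0.02] op 0.299 q [-0.12  0.14 -0.16  1.28 -0.    0.15]
tool cm [-4.46 -7.8  -0.59]
turn -0.764
[0.4379464  0.25729703 0.1       ]
```

>>> move_arm:
  increments: [-3.5,-6,-0.5,-0.15,-1,0,0,0,-0.15,-1,0,0,0,-0.15,-1,0,0,0,-0.15,-1,0,0,0,-0.14,-1]

```text
time: 6.2
eef_pos: [0.4898, -0.0277, 0.2332]
orientation: [0.721, -3.033, -0.01]
contact_force: [0.6, 0.1, -2.5]
opening: 0.302
```

```bash
python3 -c "
from h import *
st((.5035,-.0635,.245),3.64)"
```

```text
t 6.2 p [ 0.4898 -0.0277  0.2332] yaw -2.674 tilt [-0.024  0.001 -1.   ] F [ 0.6  0.1 -2.5] M [-0.04 -0.06 -0.01] op 0.302 q [-0.22  0.17 -0.14  1.29 -0.   -0.68]
tool cm [ 0.41 -3.8  -1.22]
turn -0.031
```

>>> move_arm:
  increments: [0.4,-3.7,0.5,-0.03,-1,0,0,0,0,-1,0,0,1,0,-1,0,0,0,0,-1,0,0,0,0,-1]

```text
time: 6.7
eef_pos: [0.4986, -0.0618, 0.2095]
orientation: [0.77, -3.011, -0.021]
contact_force: [1.3, 1.1, -2.1]
opening: 0.297
```

```bash
cat >> h.py <<'E'
def tip(L=.117,tgt=(.5035,-.0635)):
    s=bot.sense();R=Ro.from_rotvec(s["orientation"]).as_matrix();p=s["eef_pos"]+R@[0,0,L]
    d=R.T@np.r_[np.array(tgt)-p[:2],0]*100
    print("tip",np.round(p,4),"to target tool cm",np.round(d[:2],2))
    return p,R
E
python3 -c "
from h import *
st((.5035,-.0635,.205),3.64);tip()
a=bot.read_camera('top')[:,:,::-1];b=bot.read_camera('side')[:,:,::-1]
crop(a,290,160,90,80,6,'pics/j1.png');crop(b,290,165,80,90,6,'pics/j2.png')
st()"
```

```text
t 6.7 p [ 0.4986 -0.0618  0.2095] yaw -2.64 tilt [-0.036  0.005 -0.999] F [ 1.3  1.1 -2.1] M [-0.03 -0.04  0.03] op 0.297 q [-0.28  0.21 -0.14  1.25 -0.01 -0.78]
tool cm [-0.36 -0.39  0.43]
turn 0.003
tip [ 0.4944 -0.0613  0.0926] to target tool cm [-0.69 -0.63]
t 6.8 p [ 0.4988 -0.0618  0.2099] yaw -2.64 tilt [-0.036  0.005 -0.999] F [ 0.1 -0.6 -2.7] M [-0.04 -0.08  0.  ] op 0.299 q [-0.28  0.21 -0.14  1.25 -0.01 -0.78]
```

View pics/j1.png

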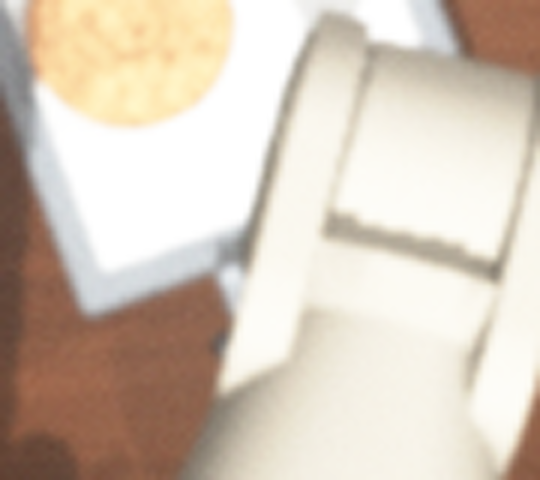

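View pics/j2.png

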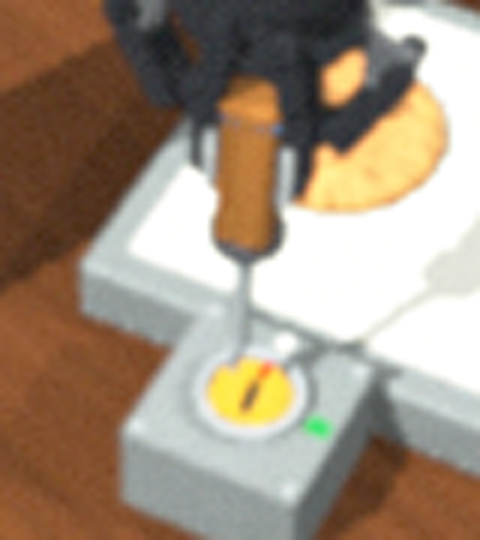

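>>> move_arm:
  increments: [-0.3,-0.3,0,0,-1,0,0,0,0,-1,-0.3,-0.3,0,0,-1,0,0,0,0,-1,0,0,0,0,-1]

```text
time: 7.3
eef_pos: [0.5084, -0.0635, 0.2109]
orientation: [0.774, -3.013, -0.019]
contact_force: [-0.0, 1.0, -2.3]
opening: 0.296
```

```bash
python3 -c "
from h import *
st((.5035,-.0635,.205),3.64);tip()"
```

```text
t 7.3 p [ 0.5084 -0.0635  0.2109] yaw -2.638 tilt [-0.033  0.004 -0.999] F [-0.   1.  -2.3] M [ 0.   -0.01  0.01] op 0.296 q [-0.28  0.23 -0.12  1.26 -0.01 -0.78]
tool cm [0.41 0.22 0.6 ]
turn 0.005
tip [ 0.5045 -0.063   0.0939] to target tool cm [0.11 0.01]
```

```bash
python3 -c "
from h import *
p,R=tip()
b=bot.read_camera('side')[:,:,::-1]
ax=[proj('side',p+R@[dx,0,0]) for dx in(-.008,.008)]
ctr=p-R@[0,0,.117]
crop(b,305,170,50,60,10,'pics/k1.png',[(np.vstack(ax),(0,255,0)),(np.vstack([proj('side',p),proj('side',p-R@[0,0,.085])]),(0,0,255))])
crop(b,305,170,50,60,10,'pics/k2.png')
q,_=proj('side',np.array([.4944,-.0613,.0926])),0
print((q-[290,165]+.5)*6)"
```

```text
tip [ 0.5045 -0.063   0.0939] to target tool cm [0.11 0.01]
[[235.30670063 358.92718559]]
```

View pics/k1.png

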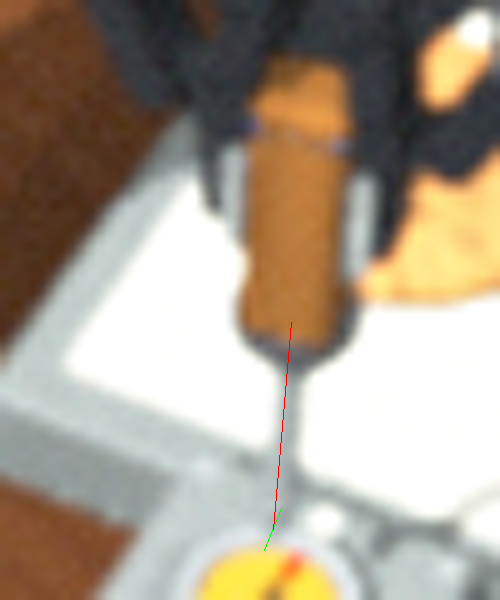

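View pics/k2.png

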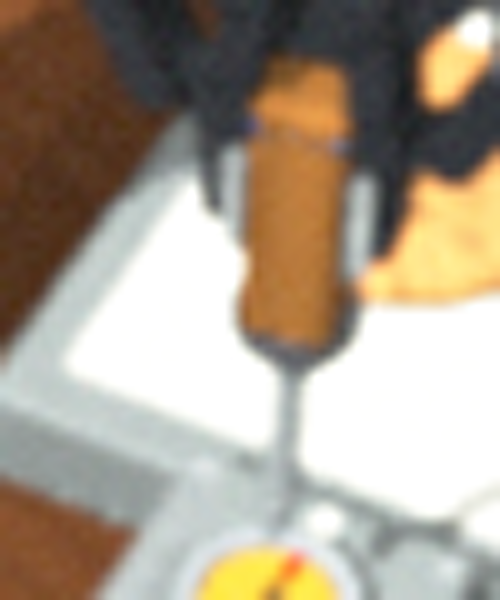

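```bash
python3 -c "
from h import *
p,R=tip()
im=cv2.imread('pics/k2.png',0).astype(float)
for r in range(385,450,10):
    row=im[r,255:330];w=np.clip(np.percentile(row,85)-row,0,None);w[w<0.4*w.max()]=0
    print(r,round(255+(w*np.arange(len(w))).sum()/w.sum(),1),end=' ')
    # predicted
    best=[]
    for dx in(-.003,0,.003):
        L=np.linspace(.02,.085,200);q=(proj('side',np.array([p+R@[dx,0,-l] for l in L]))-[305,170]+.5)*10-.5
        best.append(round(np.interp(r,q[::-1,1],q[::-1,0]),1))
    print(best)
"
```

```text
tip [ 0.5046 -0.0631  0.094 ] to target tool cm [0.11 0.02]
385 291.2 [np.float64(288.3), np.float64(285.6), np.float64(283.0)]
395 290.6 [np.float64(287.4), np.float64(284.8), np.float64(282.1)]
405 289.1 [np.float64(286.5), np.float64(283.9), np.float64(281.3)]
415 289.1 [np.float64(285.6), np.float64(283.0), np.float64(280.4)]
425 288.6 [np.float64(284.7), np.float64(282.2), np.float64(279.6)]
435 287.2 [np.float64(283.9), np.float64(281.3), np.float64(278.7)]
445 283.4 [np.float64(283.0), np.float64(280.4), np.float64(277.8)]
```

>>> move_arm:
  increments: [0.1,0.05,1,0,-1,0,0,0,0,-1,0,0,1,0,-1,0,0,0,0,-1,0,0,0,0,-1]

```text
time: 7.85
eef_pos: [0.5059, -0.0634, 0.1886]
orientation: [0.773, -3.012, -0.019]
contact_force: [0.2, -0.8, -2.6]
opening: 0.295
```

```bash
python3 -c "
from h import *
st((.5035,-.0635,.205),3.64);p,R=tip()
b=bot.read_camera('side')[:,:,::-1]
def circ(d,z):
    t=np.linspace(0,6.28,60);return np.c_[.5035+d/2*np.cos(t),-.0635+d/2*np.sin(t),0*t+z]
crop(b,305,195,50,50,12,'pics/l1.png')
crop(b,305,195,50,50,12,'pics/l2.png',[(np.vstack([proj('side',p+R@[d,e,l]) for d,e,l in((-.008,-.0016,0),(.008,-.0016,0),(.008,-.0016,-.016),(-.008,-.0016,-.016))]),(0,255,0)),(proj('side',circ(.042,.064)),(255,0,255)),(proj('side',circ(.054,.064)),(255,0,0))])"
```

```text
t 7.85 p [ 0.5059 -0.0634  0.1886] yaw -2.639 tilt [-0.034  0.004 -0.999] F [ 0.2 -0.8 -2.6] M [-0.01 -0.01  0.05] op 0.295 q [-0.28  0.23 -0.17  1.2  -0.01 -0.78]
tool cm [ 0.26  0.14 -1.63]
turn 0.005
tip [ 0.5019 -0.0629  0.0716] to target tool cm [-0.11 -0.13]
```

View pics/l1.png

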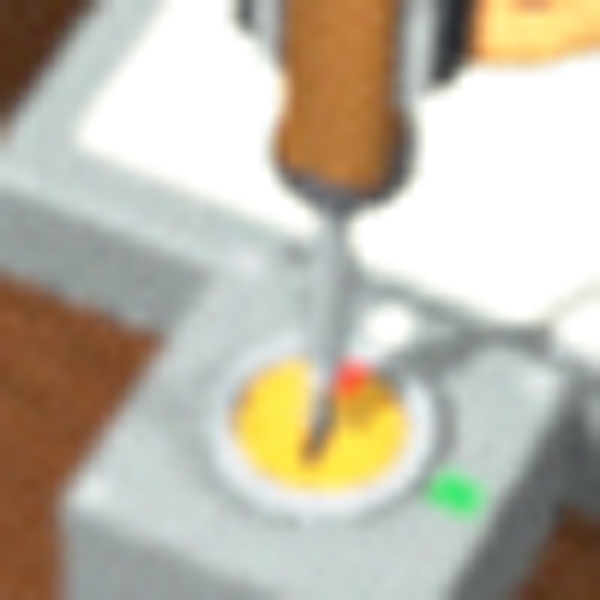

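View pics/l2.png

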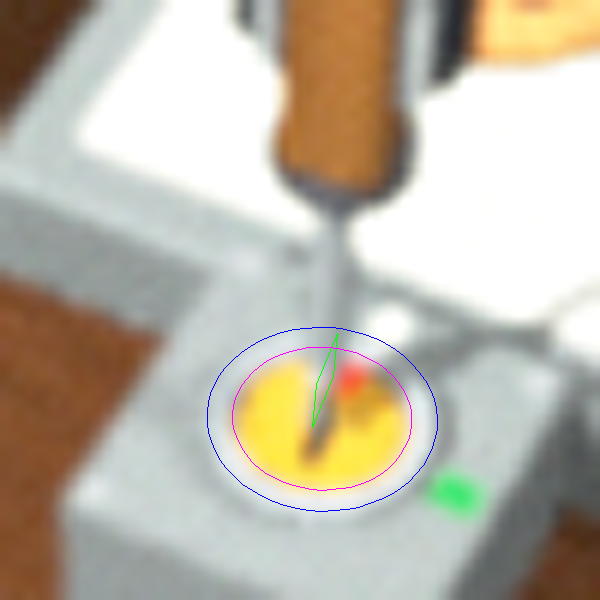

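>>> move_arm:
  increments: [0,0,0.5,0,-1,0,0,0.3,0,-1,0,0,0.2,0,-1,0,0,0.2,0,-1,0,0,0,0,-1]

```text
time: 8.4
eef_pos: [0.5055, -0.0634, 0.1757]
orientation: [0.773, -3.012, -0.019]
contact_force: [0.0, 0.1, -2.2]
opening: 0.298
```

```bash
python3 -c "
from h import *
st();p,R=tip()"
```

```text
t 8.4 p [ 0.5055 -0.0634  0.1757] yaw -2.639 tilt [-0.034  0.004 -0.999] F [ 0.   0.1 -2.2] M [-0.02 -0.04  0.01] op 0.298 q [-0.28  0.24 -0.19  1.17 -0.01 -0.78]
tip [ 0.5015 -0.0629  0.0587] to target tool cm [-0.15 -0.15]
```

>>> move_arm:
  increments: [0,0,0.2,0,-1,0,0,0,0,-1,0,0,0.2,0,-1,0,0,0,0,-1,0,0,0,0,-1]

```text
time: 8.9
eef_pos: [0.5055, -0.0634, 0.1716]
orientation: [0.774, -3.012, -0.019]
contact_force: [-0.4, -0.3, -1.4]
opening: 0.294
```

```bash
python3 -c "
from h import *
st();p,R=tip()"
```

```text
t 8.9 p [ 0.5055 -0.0634  0.1716] yaw -2.639 tilt [-0.033  0.004 -0.999] F [-0.4 -0.3 -1.4] M [ 0.01 -0.1  -0.02] op 0.294 q [-0.28  0.24 -0.2   1.16 -0.01 -0.78]
tip [ 0.5016 -0.063   0.0546] to target tool cm [-0.14 -0.14]
```

>>> move_arm:
  increments: [0,0,0.2,0,-1,0,0,0,0,-1,0,0,0.1,0,-1,0,0,0,0,-1,0,0,0,0,-1]

```text
time: 9.4
eef_pos: [0.5057, -0.0635, 0.1692]
orientation: [0.774, -3.013, -0.018]
contact_force: [-0.2, 0.4, -1.5]
opening: 0.299
```

```bash
python3 -c "
from h import *
st();p,R=tip()
b=bot.read_camera('side')[:,:,::-1]
crop(b,305,195,50,50,12,'pics/m1.png')"
```

```text
t 9.4 p [ 0.5057 -0.0635  0.1692] yaw -2.639 tilt [-0.032  0.004 -0.999] F [-0.2  0.4 -1.5] M [ 0.04  0.08 -0.01] op 0.299 q [-0.28  0.24 -0.2   1.16 -0.01 -0.78]
tip [ 0.5019 -0.063   0.0523] to target tool cm [-0.12 -0.12]
```

View pics/m1.png

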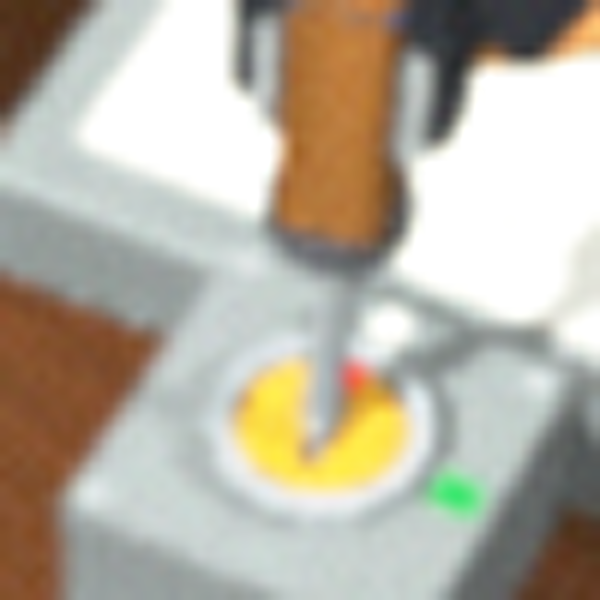

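>>> move_arm:
  increments: [0,0,0.15,0,-1,0,0,0,0,-1,0,0,0.15,0,-1,0,0,0,0,-1,0,0,0,0,-1]

```text
time: 9.95
eef_pos: [0.5058, -0.0634, 0.1676]
orientation: [0.774, -3.015, -0.017]
contact_force: [-0.8, -0.4, 4.2]
opening: 0.293
```

```bash
python3 -c "
from h import *
st();p,R=tip()"
```

```text
t 9.95 p [ 0.5058 -0.0634  0.1676] yaw -2.638 tilt [-0.031  0.003 -1.   ] F [-0.8 -0.4  4.2] M [ 0.17  0.48 -0.03] op 0.293 q [-0.28  0.24 -0.21  1.15 -0.01 -0.78]
tip [ 0.5022 -0.063   0.0506] to target tool cm [-0.09 -0.11]
```

>>> move_arm:
  increments: [0,0,0.3,0,-1,0,0,0.2,0,-1,0,0,0.2,0,-1,0,0,0.2,0,-1,0,0,0.1,0,-1]

```text
time: 10.45
eef_pos: [0.5056, -0.0633, 0.1601]
orientation: [0.775, -3.017, -0.015]
contact_force: [-2.6, 1.8, 11.3]
opening: 0.3
```

```bash
python3 -c "
from h import *
st();p,R=tip(.116)"
```

```text
t 10.45 p [ 0.5056 -0.0633  0.1601] yaw -2.638 tilt [-0.029  0.003 -1.   ] F [-2.6  1.8 11.3] M [0.31 0.98 0.02] op 0.3 q [-0.28  0.24 -0.22  1.13 -0.01 -0.78]
tip [ 0.5023 -0.063   0.0441] to target tool cm [-0.08 -0.1 ]
```

>>> move_arm:
  increments: [0,0,0.05,0.08,-1,0,0,0.05,0.1,-1,0,0,0.05,0.1,-1,0,0,0.05,0.1,-1,0,0,0.05,0.1,-1]

```text
time: 10.95
eef_pos: [0.5061, -0.0628, 0.1617]
orientation: [0.009, -3.117, -0.004]
contact_force: [-2.8, 0.4, 8.8]
opening: 0.296
```

```bash
python3 -c "
from h import *
st();p,R=tip(.116)"
```

```text
t 10.95 p [ 0.5061 -0.0628  0.1617] yaw -3.136 tilt [-0.024  0.003 -1.   ] F [-2.8  0.4  8.8] M [0.24 0.89 0.06] op 0.296 q [-0.28  0.24 -0.23  1.13 -0.   -0.28]
tip [ 0.5033 -0.0625  0.0458] to target tool cm [-0.02 -0.1 ]
```

>>> move_arm:
  increments: [0,0,0.1,0.1,-1,0,0,0.1,0.1,-1,0,0,0.1,0.1,-1,0,0,0.1,0.1,-1,0,0,0.1,0.1,-1]

```text
time: 11.45
eef_pos: [0.5059, -0.0627, 0.1606]
orientation: [-0.794, -3.017, 0.006]
contact_force: [-3.4, 0.8, 9.1]
opening: 0.297
```

```bash
python3 -c "
from h import *
st();p,R=tip(.116)
b=bot.read_camera('side')[:,:,::-1]
crop(b,305,195,50,50,12,'pics/n1.png')"
```

```text
t 11.45 p [ 0.5059 -0.0627  0.1606] yaw 2.627 tilt [-0.022  0.002 -1.   ] F [-3.4  0.8  9.1] M [0.32 0.96 0.05] op 0.297 q [-0.28  0.24 -0.23  1.12 -0.    0.24]
tip [ 0.5034 -0.0625  0.0447] to target tool cm [-0.06 -0.08]
```

View pics/n1.png

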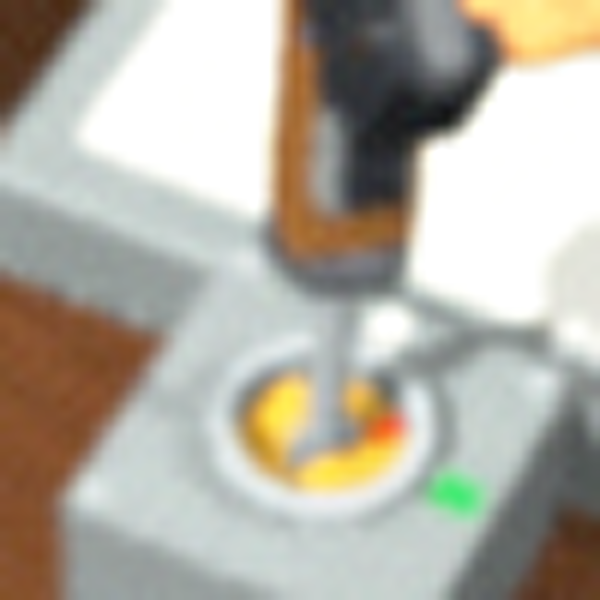

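```bash
python3 -c "
from h import *
q=ray('side',un(387,428,305,195,12),.0525);d=q[:2]-[.5035,-.0635];print(q,np.arctan2(d[1],d[0]),np.hypot(*d))
q=ray('side',un(457,494,305,195,12),.056);d=q[:2]-[.5035,-.0635];print(q,np.arctan2(d[1],d[0]))"
```

```text
[ 0.51900701 -0.07010355  0.0525    ] -0.40258426258986446 0.016854505038894848
[ 0.51561188 -0.09676406  0.056     ] -1.2216043677420008
```

>>> move_arm:
  increments: [0,0,0.1,0.1,-1,0,0,0.1,0.1,-1,0,0,0.1,0.1,-1,0,0,0.1,0.1,-1,0,0,0.1,0.1,-1]

```text
time: 12.0
eef_pos: [0.5056, -0.0625, 0.1599]
orientation: [-1.549, -2.714, 0.014]
contact_force: [-2.9, 1.2, 9.9]
opening: 0.297
```

>>> move_arm:
  increments: [0,0,0.1,0.08,-1,0,0,0.1,0.06,-1,0,0,0.1,0.03,-1,0,0,0.1,0,-1,0,0,0.1,0,-1]

```text
time: 12.5
eef_pos: [0.5052, -0.0624, 0.1598]
orientation: [-1.788, -2.568, 0.016]
contact_force: [-3.6, 0.9, 11.6]
opening: 0.299
```

```bash
python3 -c "
from h import *
st();p,R=tip(.116)
b=bot.read_camera('side')[:,:,::-1]
crop(b,305,195,50,50,12,'pics/o1.png')"
```

```text
t 12.5 p [ 0.5052 -0.0624  0.1598] yaw 1.925 tilt [-0.016 -0.001 -1.   ] F [-3.6  0.9 11.6] M [0.33 1.12 0.03] op 0.299 q [-0.28  0.23 -0.24  1.11 -0.01  0.94]
tip [ 0.5033 -0.0625  0.0438] to target tool cm [-0.1  -0.02]
```

View pics/o1.png

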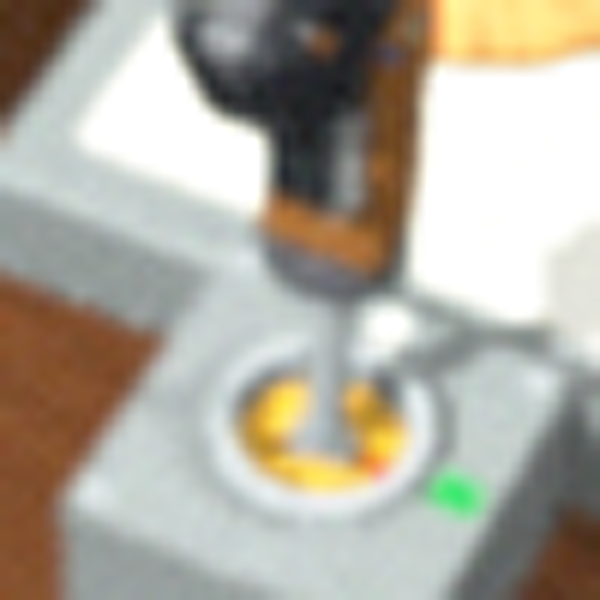

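```bash
python3 -c "
from h import *
for u,v in((374,466),(377,468)):
  q=ray('side',un(u,v,305,195,12),.052);d=q[:2]-[.5035,-.0635];print(q,np.arctan2(d[1],d[0]),np.hypot(*d))"
```

```text
[ 0.50919819 -0.07578852  0.052     ] -1.1366075851832478 0.013545369077960947
[ 0.50930984 -0.07668554  0.052     ] -1.1557681190526037 0.014408768758785474
```

>>> move_arm:
  increments: [0,0,0.1,0.05,-1,0,0,0.1,0.05,-1,0,0,0.1,0.03,-1,0,0,0.1,0,-1,0,0,0.1,0,-1]

```text
time: 13.05
eef_pos: [0.5048, -0.0622, 0.1598]
orientation: [-1.959, -2.445, 0.016]
contact_force: [-3.2, 0.2, 10.0]
opening: 0.296
```

```bash
python3 -c "
from h import *
st();p,R=tip(.116)
b=bot.read_camera('side')[:,:,::-1]
crop(b,315,210,30,30,20,'pics/o2.png')"
```

```text
t 13.05 p [ 0.5048 -0.0622  0.1598] yaw 1.79 tilt [-0.013 -0.002 -1.   ] F [-3.2  0.2 10. ] M [0.29 1.08 0.06] op 0.296 q [-0.28  0.23 -0.24  1.11 -0.01  1.07]
tip [ 0.5033 -0.0625  0.0438] to target tool cm [-0.1  -0.01]
```

View pics/o2.png

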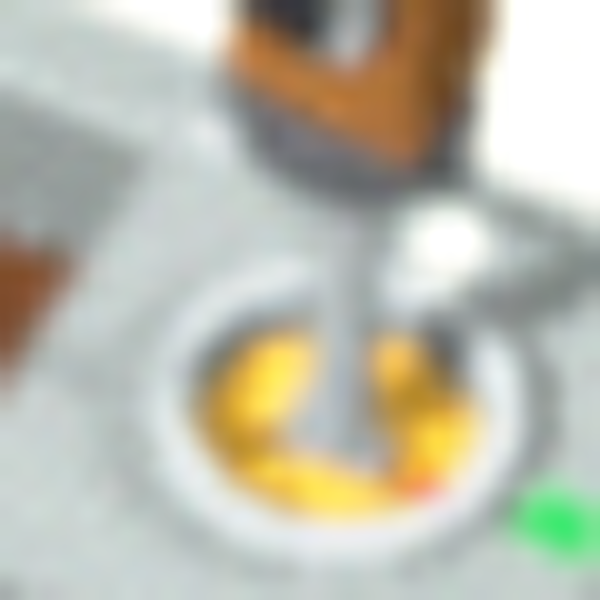

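>>> move_arm:
  increments: [0,0,-0.1,0,-1,0,0,-0.1,0,-1,0,0,-0.1,0,-1,0,0,0,0,-1,0,0,0,0,-1]

```text
time: 13.6
eef_pos: [0.5045, -0.0621, 0.1657]
orientation: [-1.959, -2.447, 0.015]
contact_force: [-2.0, 0.9, 5.4]
opening: 0.3
```

```bash
python3 -c "
from h import *
st();p,R=tip(.116)
b=bot.read_camera('side')[:,:,::-1]
crop(b,305,195,50,50,12,'pics/o3.png')"
```

```text
t 13.6 p [ 0.5045 -0.0621  0.1657] yaw 1.791 tilt [-0.012 -0.003 -1.   ] F [-2.   0.9  5.4] M [0.22 0.61 0.07] op 0.3 q [-0.28  0.22 -0.24  1.12 -0.01  1.07]
tip [ 0.5032 -0.0624  0.0497] to target tool cm [-0.11  0.01]
```

View pics/o3.png

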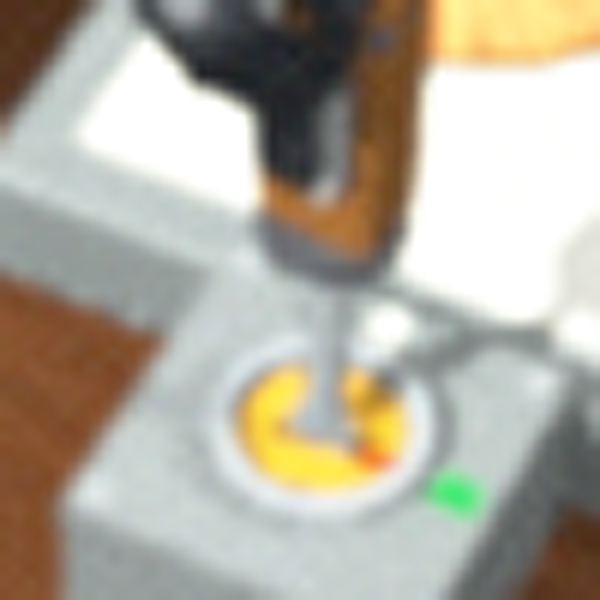

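>>> move_arm:
  increments: [0,0,-0.1,0,-1,0,0,-0.1,0,-1,0,0,-0.1,-0.03,-1,0,0,0,-0.03,-1,0,0,0,0,-1]

```text
time: 14.15
eef_pos: [0.5047, -0.0622, 0.1688]
orientation: [-1.883, -2.506, 0.015]
contact_force: [-0.7, -0.2, 3.3]
opening: 0.296
```

```bash
python3 -c "
from h import *
st();p,R=tip(.116)"
```

```text
t 14.15 p [ 0.5047 -0.0622  0.1688] yaw 1.853 tilt [-0.011 -0.003 -1.   ] F [-0.7 -0.2  3.3] M [ 0.11  0.39 -0.01] op 0.296 q [-0.28  0.22 -0.23  1.13 -0.01  1.01]
tip [ 0.5034 -0.0626  0.0528] to target tool cm [-0.09 -0.01]
```

>>> move_arm:
  increments: [0,0,-0.2,0,-1,0,0,-0.3,0,-1,0,0,-0.4,0,-1,0,0,-1,0,-1,0,0,-1,0,-1]

```text
time: 14.65
eef_pos: [0.5039, -0.0618, 0.1966]
orientation: [-1.883, -2.501, 0.018]
contact_force: [-0.6, -0.3, -1.1]
opening: 0.298
```

```bash
python3 -c "
from h import *
st();p,R=tip(.116)
b=bot.read_camera('side')[:,:,::-1]
crop(b,305,195,50,50,12,'pics/p1.png')"
```

```text
t 14.65 p [ 0.5039 -0.0618  0.1966] yaw 1.851 tilt [-0.016 -0.002 -1.   ] F [-0.6 -0.3 -1.1] M [ 0.02 -0.07  0.07] op 0.298 q [-0.28  0.21 -0.18  1.2  -0.01  1.01]
tip [ 0.502  -0.0621  0.0806] to target tool cm [-0.18  0.1 ]
```

View pics/p1.png

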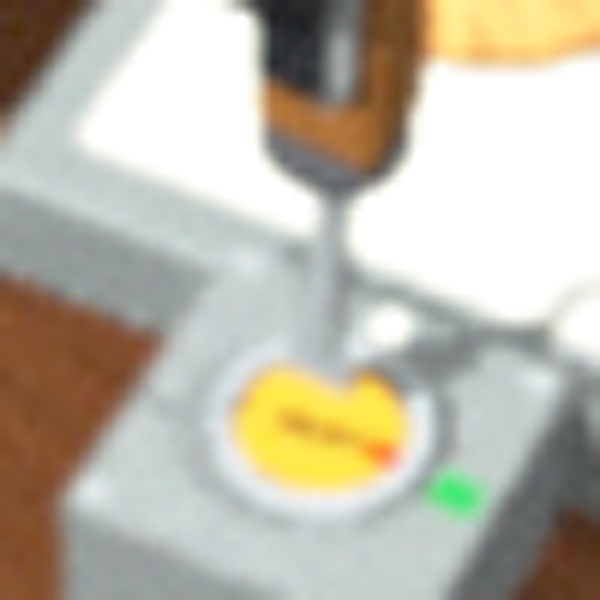

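```bash
python3 -c "
from h import *
q=ray('side',un(384,453,305,195,12),.06);d=q[:2]-[.5035,-.0635];print(q,np.arctan2(d[1],d[0]),np.hypot(*d))
st((.4395,.2575,.245),2.86)"
```

```text
[ 0.50917798 -0.07875064  0.06      ] -1.214385285347987 0.016273339663419047
t 14.7 p [ 0.5048 -0.0621  0.1985] yaw 1.851 tilt [-0.013 -0.003 -1.   ] F [ 0.5  0.3 -0.2] M [ 0.01 -0.04 -0.01] op 0.294 q [-0.28  0.21 -0.17  1.2  -0.01  1.01]
tool cm [32.52  2.5  -4.66]
turn -1.009
```

>>> move_arm:
  increments: [0,0,-2.5,0,-1,0,0,-2.5,0,-1,4,0.3,0,0,-1,4,0.3,0,0,-1,4,0.3,0,0,-1]

```text
time: 15.2
eef_pos: [0.4842, 0.0541, 0.2538]
orientation: [-1.901, -2.498, 0.012]
contact_force: [0.6, -0.3, -1.5]
opening: 0.296
```

>>> move_arm:
  increments: [4,0.3,0,0,-1,4,0.3,0,0,-1,3,0.2,0,0,-1,2,0,0,0,-1,0,0,0,0,-1]

```text
time: 15.7
eef_pos: [0.4555, 0.1906, 0.2572]
orientation: [1.895, 2.504, -0.003]
contact_force: [0.5, -0.5, -1.8]
opening: 0.296
```

```bash
python3 -c "
from h import *
st((.4395,.2575,.245),1.85);tip(.116,(.4395,.2575))"
```

```text
t 15.7 p [0.4555 0.1906 0.2572] yaw 1.846 tilt [-0.    -0.002 -1.   ] F [ 0.5 -0.5 -1.8] M [-0.02 -0.06  0.02] op 0.296 q [ 0.23  0.15 -0.1   1.32 -0.    1.53]
tool cm [6.88 0.28 1.21]
turn -0.004
tip [0.4555 0.1903 0.1412] to target tool cm [6.9  0.29]
```

>>> move_arm:
  increments: [3.5,0.15,0,0,-1,2.5,0.1,0,0,-1,1,0,0,0,-1,0,0,0,0,-1,0,0,0,0,-1]

```text
time: 16.2
eef_pos: [0.4404, 0.2583, 0.2588]
orientation: [1.895, 2.499, -0.001]
contact_force: [0.3, 0.2, -1.4]
opening: 0.3
```

```bash
python3 -c "
from h import *
st((.4395,.2575,.245),1.85);tip(.116,(.4395,.2575))"
```

```text
t 16.2 p [0.4404 0.2583 0.2588] yaw 1.844 tilt [ 0.004 -0.004 -1.   ] F [ 0.3  0.2 -1.4] M [ 0.03 -0.01 -0.01] op 0.3 q [ 0.38  0.18 -0.06  1.33 -0.01  1.67]
tool cm [-0.04 -0.12  1.38]
turn -0.006
tip [0.4409 0.2578 0.1428] to target tool cm [ 0.01 -0.14]
```

Good within slack; lower to just above the hole and look.

>>> move_arm:
  increments: [0.1,-0.05,1.5,0,-1,0,0,1.2,0,-1,0,0,0.6,0,-1,0,0,0,0,-1,0,0,0,0,-1]

```text
time: 16.7
eef_pos: [0.4417, 0.2546, 0.225]
orientation: [1.902, 2.492, -0.002]
contact_force: [0.2, -0.6, -1.7]
opening: 0.294
```

```bash
python3 -c "
from h import *
st((.4395,.2575,.245),1.85);tip(.116,(.4395,.2575))
a=bot.read_camera('side')[:,:,::-1]
crop(a,215,125,60,80,9,'pics/q1.png')"
```

```text
t 16.7 p [0.4417 0.2546 0.225 ] yaw 1.838 tilt [ 0.005 -0.005 -1.   ] F [ 0.2 -0.6 -1.7] M [-0.06  0.03 -0.04] op 0.294 q [ 0.37  0.19 -0.13  1.25 -0.01  1.67]
tool cm [ 0.32 -0.13 -2.  ]
turn -0.012
tip [0.4423 0.254  0.109 ] to target tool cm [ 0.41 -0.17]
```

View pics/q1.png

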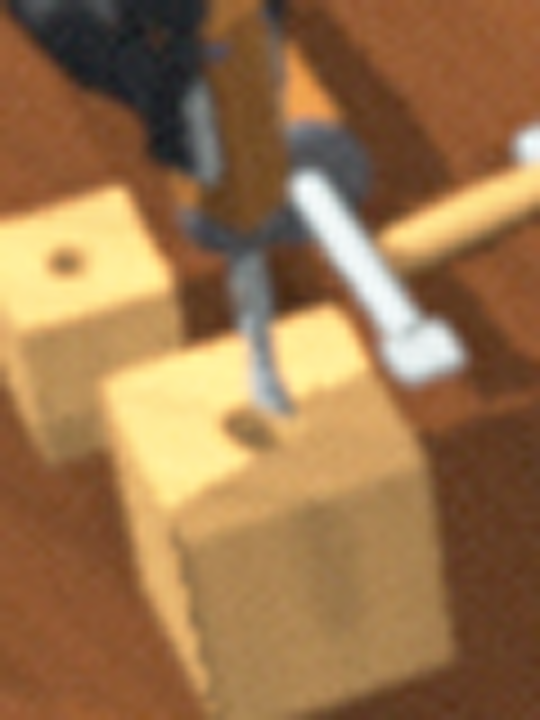

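>>> move_arm:
  increments: [0.5,-0.2,0,0,-1,0,0,0,0,-1,0,0,0.3,0,-1,0,0,0,0,-1,0,0,0,0,-1]

```text
time: 17.25
eef_pos: [0.4389, 0.2599, 0.2232]
orientation: [1.9, 2.491, 0.001]
contact_force: [-0.2, -1.1, -1.8]
opening: 0.298
```

```bash
python3 -c "
from h import *
st((.4395,.2575,.245),1.85);tip(.116,(.4395,.2575))
a=bot.read_camera('side')[:,:,::-1]
crop(a,225,145,45,45,13,'pics/q2.png')"
```

```text
t 17.25 p [0.4389 0.2599 0.2232] yaw 1.838 tilt [ 0.007 -0.004 -1.   ] F [-0.2 -1.1 -1.8] M [ 0.01 -0.04 -0.01] op 0.298 q [ 0.38  0.19 -0.14  1.24 -0.01  1.68]
tool cm [-0.26  0.01 -2.17]
turn -0.012
tip [0.4397 0.2593 0.1072] to target tool cm [-0.17 -0.07]
```

View pics/q2.png

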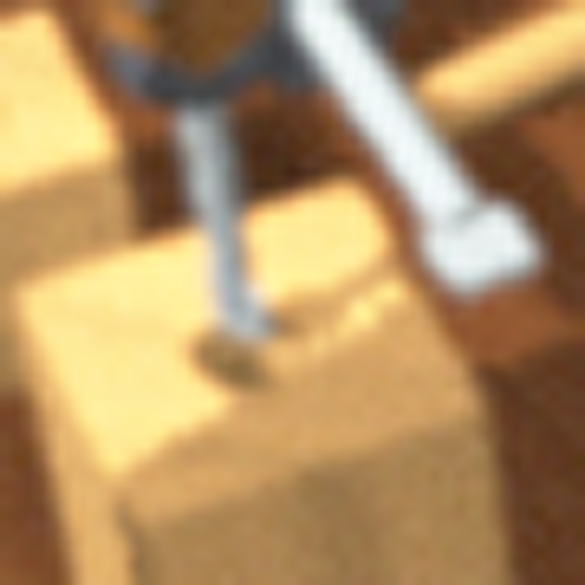

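>>> move_arm:
  increments: [0,0,0.6,0,-1,0,0,0.6,0,-1,0,0,0.6,0,-1,0,0,0,0,-1,0,0,0,0,-1]

```text
time: 17.8
eef_pos: [0.4386, 0.2596, 0.2029]
orientation: [1.901, 2.492, -0.0]
contact_force: [0.2, 0.4, -1.6]
opening: 0.296
```

```bash
python3 -c "
from h import *
st((.4395,.2575,.245),1.85);tip(.116,(.4395,.2575))"
```

```text
t 17.8 p [0.4386 0.2596 0.2029] yaw 1.838 tilt [ 0.006 -0.005 -1.   ] F [ 0.2  0.4 -1.6] M [-0. -0. -0.] op 0.296 q [ 0.38  0.2  -0.18  1.19 -0.01  1.68]
tool cm [-0.25  0.05 -4.21]
turn -0.012
tip [0.4393 0.259  0.0869] to target tool cm [-0.15 -0.02]
```

>>> move_arm:
  increments: [0,0,1.3,0,-1,0,0,1.3,0,-1,0,0,1.3,0,-1,0,0,1.0,0,-1,0,0,0,0,-1]

```text
time: 18.3
eef_pos: [0.4399, 0.2596, 0.1533]
orientation: [1.9, 2.49, 0.003]
contact_force: [-0.2, 0.3, -1.5]
opening: 0.294
```

```bash
python3 -c "
from h import *
st((.4395,.2575,.245),1.85);tip(.116,(.4395,.2575))"
```

```text
t 18.3 p [0.4399 0.2596 0.1533] yaw 1.838 tilt [ 0.008 -0.004 -1.   ] F [-0.2  0.3 -1.5] M [0.   0.04 0.06] op 0.294 q [ 0.38  0.22 -0.27  1.07 -0.01  1.68]
tool cm [-0.25 -0.03 -9.17]
turn -0.012
tip [0.4409 0.2591 0.0373] to target tool cm [-0.12 -0.18]
```

>>> move_arm:
  increments: [0,0,0.8,0,-1,0,0,0.7,0,-1,0,0,0.4,0,-1,0,0,0.2,0,-1,0,0,0.1,0,-1]

```text
time: 18.8
eef_pos: [0.4412, 0.2599, 0.1321]
orientation: [1.899, 2.489, 0.007]
contact_force: [-5.2, -1.5, 14.4]
opening: 0.3
```

```bash
python3 -c "
from h import *
st((.4395,.2575,.245),1.85);tip(.116,(.4395,.2575))"
```

```text
t 18.8 p [0.4412 0.2599 0.1321] yaw 1.838 tilt [ 0.011 -0.003 -1.   ] F [-5.2 -1.5 14.4] M [-0.54  1.27  0.03] op 0.3 q [ 0.38  0.24 -0.3   1.02 -0.01  1.68]
tool cm [ -0.26  -0.11 -11.29]
turn -0.012
tip [0.4424 0.2596 0.0161] to target tool cm [-0.12 -0.34]
```

Flange is seated (contact 14 N). Relax and open.

>>> move_arm:
  increments: [0,0,-0.1,0,-1,0,0,0,0,-1,0,0,0,0,0,0,0,0,0,1,0,0,0,0,1]

```text
time: 19.3
eef_pos: [0.4424, 0.2605, 0.1345]
orientation: [1.898, 2.488, 0.011]
contact_force: [-0.1, -0.1, 0.8]
opening: 0.797
```

>>> move_arm:
  increments: [0,0,0,0,1,0,0,0,0,1,0,0,0,0,1,0,0,0,0,1,0,0,0,0,1]

```text
time: 19.8
eef_pos: [0.4426, 0.2605, 0.1345]
orientation: [1.898, 2.488, 0.012]
contact_force: [-0.4, 0.1, 0.8]
opening: 0.998
```

```bash
python3 -c "
from h import *
st()
a=bot.read_camera('side')[:,:,::-1]
crop(a,200,100,90,100,6,'pics/r1.png')"
```

```text
t 19.8 p [0.4426 0.2605 0.1345] yaw 1.838 tilt [ 0.015 -0.002 -1.   ] F [-0.4  0.1  0.8] M [-0.06  0.05 -0.03] op 0.998 q [ 0.38  0.24 -0.3   1.02 -0.01  1.68]
```

View pics/r1.png

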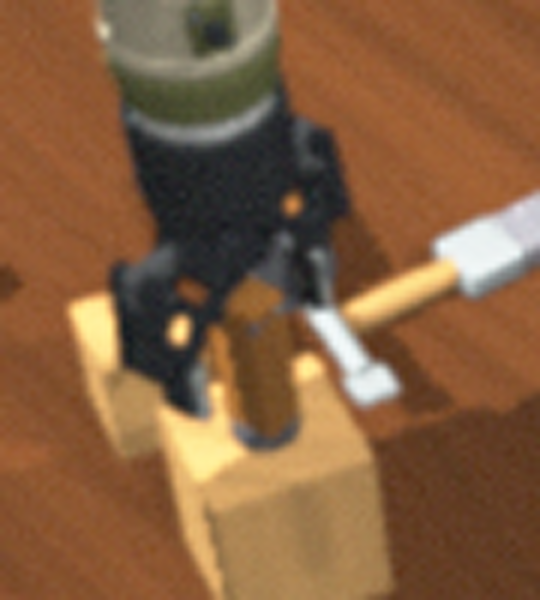

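Released, driver upright, fingers clear on both sides. Going straight up.

>>> move_arm:
  increments: [0,0,-1.5,0,1,0,0,-2.5,0,1,0,0,-3,0,1,0,0,-3,0,1,0,0,-3,0,1]

```text
time: 20.35
eef_pos: [0.4374, 0.2593, 0.2633]
orientation: [1.902, 2.492, -0.004]
contact_force: [0.7, 1.1, -0.3]
opening: 0.998
```

>>> move_arm:
  increments: [3,-2,-1,0,1,4,-3,0,0,1,4,-3,0,0,1,4,-3,0,0,1,0,0,0,0,1]

```text
time: 20.85
eef_pos: [0.2922, 0.3796, 0.2778]
orientation: [1.906, 2.484, 0.014]
contact_force: [0.3, -0.5, -0.1]
opening: 1.0
```

```bash
python3 -c "
from h import *
st()
a=bot.read_camera('side')[:,:,::-1];cv2.imwrite('pics/s1.png',a)
b=bot.read_camera('top')[:,:,::-1];cv2.imwrite('pics/s2.png',b)
crop(a,300,205,70,60,8,'pics/s3.png');crop(b,310,180,70,60,8,'pics/s4.png')
x=cv2.hconcat([cv2.imread('pics/s3.png')]);y=cv2.imread('pics/s4.png')
crop(a,200,100,110,110,5,'pics/s5.png')
cv2.imwrite('pics/s34.png',np.hstack([x[:, :400],y[:,:400]]))
st()"
```

```text
t 20.85 p [0.2922 0.3796 0.2778] yaw 1.832 tilt [ 0.014  0.001 -1.   ] F [ 0.3 -0.5 -0.1] M [-0.07 -0.03  0.06] op 1.0 q [ 0.75  0.11 -0.1   1.35 -0.01  2.06]
t 20.95 p [0.2956 0.3777 0.2776] yaw 1.829 tilt [ 0.016 -0.    -1.   ] F [ 0.4 -0.8  0.9] M [-0.04  0.03  0.02] op 0.998 q [ 0.75  0.11 -0.1   1.35 -0.01  2.06]
```

View pics/s2.png

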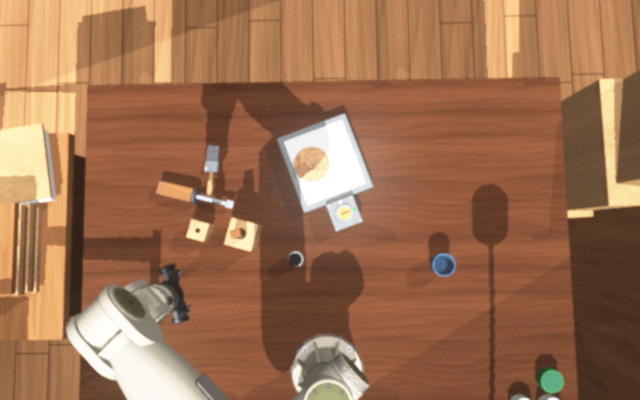

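View pics/s34.png

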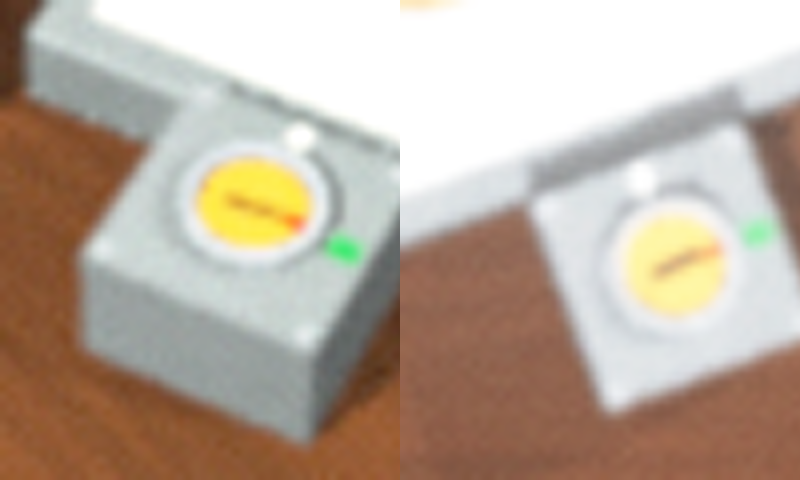

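View pics/s5.png

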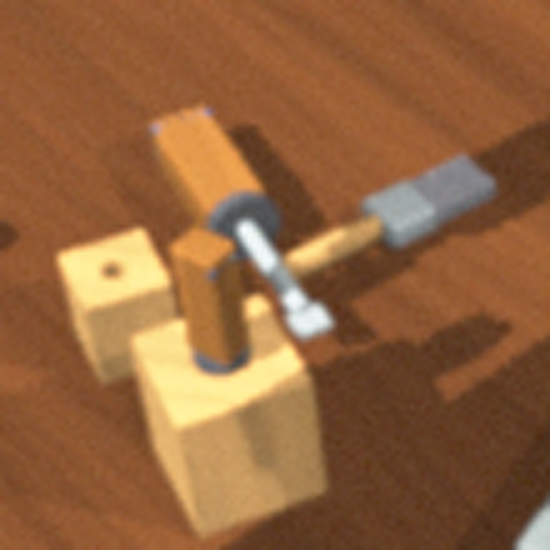

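```bash
python3 -c "
from workcell import bot
print(bot.hand_in())"
```

```text
the job is handed in; nothing more can be done
None
```

The light table is switched on, the screwdriver is back upright in its block, and I handed the job in at about 21 s of the 72 s.

- **Screwdriver:** I took the smaller screwdriver from the larger block by its 26 mm flats. The opening read about 25 mm.
- **Selector:** The blade found the slot, which sat about 0.16 rad off the pointer's line. I pressed it in about 8 mm, with a contact force reading of at most about 12 N, and turned it clockwise. The spring force stayed on the blade all the way up, so it rose into the notch rather than sticking under the ledge.
- **Return:** I lowered the screwdriver until its flange met the block. The contact force read 14 N just before I relaxed and released it.

**Last checks:**
- **Pointer:** It measured -1.21 rad in the side picture against -1.22 for the green mark, so the turn was about 1.55 rad. The top picture also shows it on the green mark.
- **Selector height:** The face looks fully up in the pictures.
- **Screwdriver:** It stands upright and seated, and the gripper is open and clear of everything.
- **Bystanders:** The pad, cup and jar look unmoved.

**Look-alike fell over:** The larger screwdriver, which stood loose on the bench, toppled at about 2 s. The robot was not touching it, and no contact force registered. It came to rest on the bench against or over the end of the brush handle. By eye the brush is within a few millimetres of where it was, but I could not measure that exactly because its end is hidden.

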